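# Feel for the long socket in a swivel-lid tin

## Robot

A 6-joint arm with a two-finger parallel gripper is mounted at the origin on the work surface. World frame = base frame: x ahead of the robot, y to its left, z up, the work surface at z = 0. Lengths are in m, angles in rad, forces in N, time in s.
With the tool pointing down it reaches from about 0.3 to 0.825 m from the base axis. Payload 5.4 kg.
Tool frame: the origin (TCP) lies at the very end of the fingers, on their centre line; the grasp point (between the pads) lies 19 mm behind it; z points along the fingers, y is the direction in which the jaws open and shut (so a half turn about z gives the same grasp; the last joint's range is limited). The gripper opens to 92 mm and grips with 3 to 60 N. Pads are 20 mm wide; open, the fingers measure 128 mm over their backs; the gripper's body (75 mm by 189 mm) begins 69 mm behind the grasp point.
Start: joints at [1.132, 0.158, 1.597, -0, 1.386, -0.21], TCP at [0.13, 0.56, 0.184] pointing down, gripper open.
Joint ranges: [-2.91, 2.91], [-0.94, 2.29], [0.18, 2.7], [-1.29, 4.43], [0.17, 2.64], [-3, 3]. Speed limits (rad/s): [2.57, 2.57, 3.14, 3.14, 3.14, 3.14].

## Interface

Orientations are given as a unit quaternion [w, x, y, z].
In Python, from plant import robot gives the robot as it stands. The module is installed in compiled form; this text tells all that it offers.
- The arm moves only by the tool play_rows, never from a script. Its argument "commands" is one flat list of numbers, 5 for each row, row after row: the closure, from -1 (fully open) to 1 (shut), then the shift along the tool's x, y, z in mm, then the turn about the tool's z in degrees. A call has 1 to 20 rows; each row shifts and turns the pose as measured when the row begins, along the tool's axes as they then stand; what a row does not reach is not made up. A row lasts 1/12 s, in which the tool goes at most 41.7 mm and 7.16 degrees, less where a joint would pass 70% of its speed; a pose out of reach is approached as far as the arm can. A call is refused whole if a number of a shift passes 41.7 or a number of a turn 7.16, either way. A call with a gripper value outside its range is refused whole. The fingers move at their own pace and stop on an object; "squeeze" is the grip in N (left out, the last holds). Time passes only in rows, so rows that do not move let the fingers close. It gives the time, the measured TCP pose, the force and the opening at its end, in the units of the state.
- robot.read_state(): the state, without advancing time (a new reading comes with each control period).
- robot.capture(name): name is "side" or "top" or "wrist"; returns the picture (480x640x3 uint8, red, green, blue); there is no depth.
- robot.camera_model(name): a dict with "K" (3x3 intrinsics, pixels), "cam_to_world" (4x4, takes a point from camera to world coordinates). Camera axes: x right, y up, looking along -z (the intrinsics and any distortion apply to the point x, -y, -z); pixel columns grow to the right and rows downward; lengths in m; the calibration is good to about 2 mm. A picture is of the moment at which its call begins: read the wrist's pose just before it. camera_model takes no time and is no camera call; for the wrist camera it gives the pose at the moment of the call.
- robot.job_done(): hands the job in, once; it reports no verdict.
The state is a dict: "t": time; "q": joint angles; "qd": joint speeds; "effort": joint torques, N m; "tcp_pos": TCP position; "ee_rot": TCP orientation; "ft_force": force on the tool from outside, world axes, zero at the start; "torque": the same for the moment, N m; "grip_width": finger opening in m.
Only numpy, scipy, OpenCV 4.12 (cv2) and the standard library are available. Lean on these libraries where they do the work, as an engineer would, in place of code of your own. Each camera call takes 0.05 s, during which the arm holds its last target.

## Task

One of the three closed compartments of the round tin holds the long wrench socket; the other two hold short ones. Turn the lid's hand opening off the blank quarter, feel gently through it with the fingers until you find the long socket, lift it out and set it down gently in the tray of the bench scale to be weighed. Leave the two short sockets in the tin and do not disturb the other things on the bench.

Things in the scene. Friction and masses are not known exactly. Their poses are not given: they have to be found in the camera images.
- tin: Fixed round grey metal tin, 296 mm across, 115 mm high to the rim, under an 8 mm dark steel swivel lid 302 mm across (lid top 123 mm above the underside). Origin: centre of the underside, on the lid's axis; z up. Floor 5 mm up; low crosswise dividers (top at 50 mm) part it into four quarters, three with a hidden socket each. A knock or press over 200 N on tin, lid or contents is too rough.
- blank (a point): Centre of the blank quarter's shelf, on the tin's own -x side, 80 mm from the axis, 85 mm above the underside: the shelf and two side walls (tops at 98 mm, 5 mm inside the quarter's edges) close this quarter.
- bay1 (a point): Floor centre of the quarter on the tin's -y side, 80 mm from the axis; opening over it at lid angle +1.571. Each bay holds one steel wrench socket standing upright, axis within 10 mm of this centre, a cylinder 34 mm in diameter with a 23 mm hole in its top: the long one 95 mm high (top 100 mm above the tin's underside, about 480 g) or a short one 60 mm high (130 g). Which is where varies.
- bay2 (a point): Floor centre of the quarter on the tin's +x side, 80 mm from the axis; opening over it at lid angle 3.142 or -3.142. Holds one socket, long or short, as for bay1.
- bay3 (a point): Floor centre of the quarter on the tin's +y side, 80 mm from the axis; opening over it at lid angle -1.571 or 4.712. Holds one socket, long or short, as for bay1.
- lid (a joint): Angle of the swivel lid about the tin's upright axis, rad, positive anticlockwise seen from above; 0 = opening over the blank quarter. Starts within 0.2 of 0, turns without stops, does not wrap, and stays where it is left (about 1 N at the opening turns it). Turn it by a finger pushing on the edge of the opening, or by its knob.
- port (a point): Centre of the round hand opening through the lid, 112 mm in diameter, 80 mm from the lid's axis, at the level of the lid's top face; it moves with the lid.
- lid_knob (a point): Top centre of the black knob on the lid, 24 mm in diameter and 30 mm tall, 105 mm from the axis on the side opposite to the opening; it moves with the lid.
- scale: Fixed bench scale: grey base 130 mm (its x) by 150 mm (its y), 38 mm high, with a steel tray on top, 150 mm by 170 mm, underside 55 mm and rim 77 mm above the bench, walls and floor 4 mm thick. Origin: centre of the base's underside; z up. The tray is the place for the long socket, standing or lying; nothing else goes there.
- pan_floor (a point): Centre of the upper face of the tray's floor when the tray is empty, 59 mm above the bench.
- pan (a joint): Sinking of the scale's tray on its spring, m, 0 when empty; 1500 N/m, so about 3 mm under the long socket. Stop at 15 mm; over 12 mm counts as dropped or thrust.
- mug: Bystander: white mug, 82 mm across, 92 mm high, origin at the centre of its underside.
- hammer: Bystander: hammer lying on the bench, about 260 mm long, handle towards its own -x; origin near its middle, on the bench.
- offcut: Bystander: pale wooden offcut, 160 x 60 x 30 mm, origin at the centre of its underside.
Not all that is in view belongs to the job. Of the things that look like the scale, the smaller one is meant.

How it is judged:
On the way, in this order (a step that is already met when the one before it is completed fails the run):
1. the lid has been turned until its opening is off the blank quarter ((value of joint lid above 1 rad or value of joint lid below -1 rad)), for 0.1 s.
2. the long socket has been lifted clear of the tin, the short ones still standing in it (contact force between tin and anything else between 1.9 and 3.3 N and contact force between scale and anything else below 0.3 N), for 0.2 s.
At the end, for the whole second after the job is handed in: The long socket rests with its whole weight in the tray of the scale (the scale carries 3.6 to 6.2 N) and both short sockets, and nothing else, rest in the tin (the tin and lid carry 1.9 to 3.3 N) (contact force between scale and anything else between 3.6 and 6.2 N and contact force between tin and anything else between 1.9 and 3.3 N); the robot touches nothing.
It fails at once if the tin, its lid or its contents are struck or pressed with more than 200 N (contact force between tin and anything else above 200 N).
It fails at once if the socket is dropped or thrust into the tray (the tray sinks more than 12 mm) (value of joint pan above 0.012 m).
It fails at once if the mug, hammer or offcut is shifted more than 30 mm (distance of any of mug, hammer, offcut from where it was at the start of the episode above 0.03 m).
It also fails if it takes over 72 s, if anything falls off the work surface, if the arm or the gripper's body presses on something with over 40 N, if the wrist force passes 120 N, or if a joint passes its speed limit or range.

## Working session

There is one attempt and no reset: what is moved stays moved. The work goes in short steps, Python scripts to look and compute and a tool call to move; the robot and the scene stay as the last step left them, time stands still between calls to the robot, and variables do not carry over. Pictures are saved under pics/ and viewed, and the job is handed in when it is done.

Besides the shell and the picture viewer there is one more tool, called after ">>>" by a JSON object that holds its "name" and its "arguments". play_rows: Moves the arm, as the interface text tells. Its arguments: {"type":"object","properties":{"commands":{"type":"array","items":{"type":"number"}},"squeeze":{"type":"number"}},"required":["commands"]}

```bash
mkdir -p pics; python3 - <<'E'
from plant import robot
import cv2
s=robot.read_state(); print(s)
for n in ("side","top"):
    im=robot.capture(n); cv2.imwrite(f"pics/{n}0.png",im[:,:,::-1])
    m=robot.camera_model(n); print(n,m)
E
```

```text
{'t': 0.0, 'q': array([ 1.13190915e+00,  1.59028958e-01,  1.59820836e+00,  2.02846995e-05,
        1.38623835e+00, -2.10094017e-01]), 'qd': array([ 1.17494378e-03,  1.06633848e-03, -6.67970134e-04, -8.90012159e-05,
       -1.65570864e-03, -2.36629542e-03]), 'effort': array([ 6.96380412e-04, -3.85586429e+01, -3.22099686e+01,  6.99292403e-02,
        3.82159709e-02, -1.57390914e-04]), 'tcp_pos': array([0.13012426, 0.55938025, 0.18314224]), 'ee_rot': array([-3.09626275e-04,  1.14149041e-01,  9.93463190e-01, -8.89198284e-04]), 'ft_force': array([-0.47392714, -0.34248683,  0.1736209 ]), 'torque': array([0.00102166, 0.01953115, 0.01343054]), 'grip_width': 0.09177124236853912}
side {'K': array([[556.70999666,   0.        , 319.47700625],
       [  0.        , 556.70999666, 246.13162333],
       [  0.        ,   0.        ,   1.        ]]), 'cam_to_world': array([[-0.99744158,  0.05199983, -0.0490542 ,  0.42864946],
       [-0.07048776, -0.60111863,  0.79604514,  1.24306032],
       [ 0.01190682,  0.79746625,  0.60324606,  1.03685636],
       [ 0.        ,  0.        ,  0.        ,  1.        ]])}
top {'K': array([[561.22323086,   0.        , 327.283003  ],
       [  0.        , 561.22323086, 231.30234163],
       [  0.        ,   0.        ,   1.        ]]), 'cam_to_world': array([[ 0.01444685,  0.98350216, -0.18031855,  0.23209379],
       [-0.99983599,  0.01617885,  0.00813807,  0.06387504],
       [ 0.01092116,  0.18017141,  0.9835746 ,  1.70149781],
       [ 0.        ,  0.        ,  0.        ,  1.        ]])}
```

View pics/side0.png

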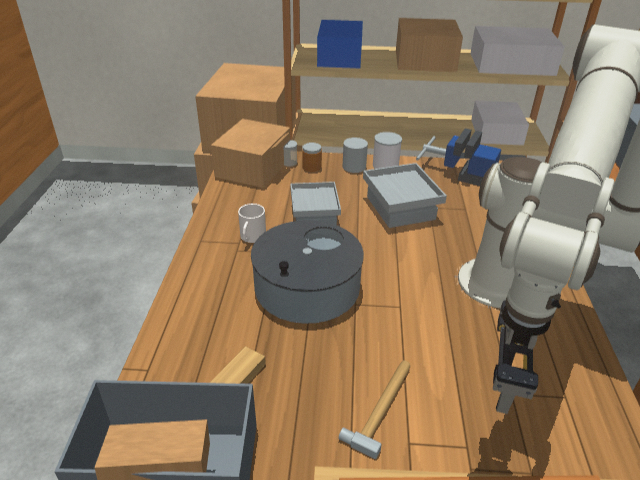

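View pics/top0.png

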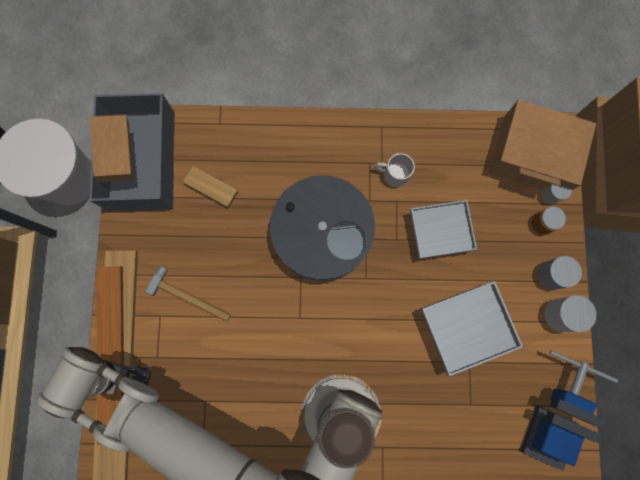

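```bash
cat > h.py <<'E'
from plant import robot
import numpy as np, cv2
def p2w(n,px,z,m=None):
    m=m or robot.camera_model(n); K=m["K"];T=m["cam_to_world"]
    d=np.array([(px[0]-K[0,2])/K[0,0],-(px[1]-K[1,2])/K[1,1],-1.])
    d=T[:3,:3]@d; o=T[:3,3]; return o+d*(z-o[2])/d[2]
def w2p(n,P,m=None):
    m=m or robot.camera_model(n); K=m["K"];T=m["cam_to_world"]
    P=np.atleast_2d(P); c=(P-T[:3,3])@T[:3,:3]
    return np.c_[K[0,2]+K[0,0]*c[:,0]/-c[:,2],K[1,2]+K[1,1]*c[:,1]/c[:,2]]
def save(n,name,crop=None,f=1):
    m=robot.camera_model(n); im=robot.capture(n)[:,:,::-1].copy()
    cv2.imwrite(f"pics/{name}_raw.png",im)
    o=im
    if crop: x0,x1,y0,y1=crop; o=cv2.resize(im[y0:y1,x0:x1],None,fx=f,fy=f,interpolation=cv2.INTER_CUBIC)
    cv2.imwrite(f"pics/{name}.png",o); return im,m
E
python3 - <<'E'
from h import *
im=cv2.imread("pics/top0.png")
o=cv2.resize(im[140:290,250:500],None,fx=3.2,fy=3.2,interpolation=cv2.INTER_CUBIC)
o=cv2.convertScaleAbs(o,alpha=1.8,beta=20)
cv2.imwrite("pics/top0c.png",o)
for p,z in [((322,228),.123),((346,242),.123),((291,207),.153),((443,229),.077),((398,170),.09),((235,187),.03),((210,300),0),((470,328),.08)]:
    print(p,p2w("top",p,z))
E
```

```text
(322, 228) [0.53083953 0.06607416 0.123     ]
(346, 242) [ 0.49135745 -0.00298547  0.123     ]
(291, 207) [0.58409746 0.15458547 0.153     ]
(443, 229) [ 0.54243999 -0.29102384  0.077     ]
(398, 170) [ 0.71690134 -0.15772103  0.09      ]
(235, 187) [0.67198639 0.33503298 0.03      ]
(210, 300) [0.32816924 0.39951952 0.        ]
(470, 328) [ 0.25538942 -0.36108244  0.08      ]
```

View pics/top0c.png

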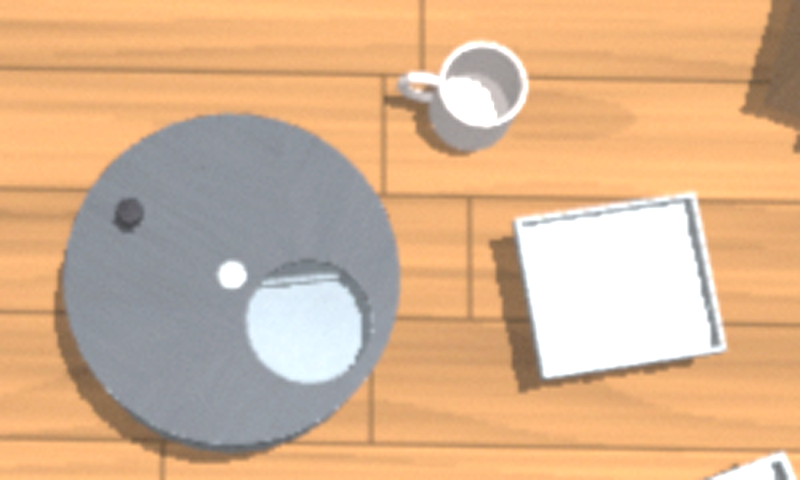

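```bash
python3 - <<'E'
from h import *
im=cv2.imread("pics/top0.png")
c=lambda x,y:(250+(x+.5)/3.2-.5,140+(y+.5)/3.2-.5)
a=p2w("top",c(262,284),.098);b=p2w("top",c(338,275),.098);print("wall",a,b,np.degrees(np.arctan2(*(b-a)[[1,0]])))
C=np.array([.5305,.0655])
k=p2w("top",c(130,212),.153);print("knob",k, k[:2]-C,np.linalg.norm(k[:2]-C))
h=p2w("top",c(231,274),.123);print("hub",h)
for p in [(516,221),(694,195),(725,350),(543,380)]: print("scale",p2w("top",c(*p),.077))
o=cv2.resize(im[140:290,250:500],None,fx=3.2,fy=3.2,interpolation=cv2.INTER_CUBIC)
o=cv2.convertScaleAbs(o,alpha=1.8,beta=20)
t=np.linspace(0,2*np.pi,200)
def circ(C,r,z,col):
    P=np.c_[C[0]+r*np.cos(t),C[1]+r*np.sin(t),0*t+z]
    q=(w2p("top",P)-[250,140]+.5)*3.2-.5
    cv2.polylines(o,[q.astype(int).reshape(-1,1,2)],True,col,1)
circ(C,.151,.123,(0,0,255))
d=C-k[:2];d/=np.linalg.norm(d);P=C+.08*d;print("port",P,np.degrees(np.arctan2(d[1],d[0])))
circ(P,.056,.123,(0,255,0));circ(k,.012,.153,(255,0,0))
cv2.imwrite("pics/ov.png",o)
E
```

```text
wall [0.5348266  0.03837906 0.098     ] [ 0.54430149 -0.0306702   0.098     ] -82.18671096720063
knob [0.58723026 0.15669809 0.153     ] [0.05673026 0.09119809] 0.10740304818878071
hub [0.53875817 0.06664969 0.123     ]
scale [ 0.60217306 -0.19689928  0.077     ]
scale [ 0.6297963  -0.36328934  0.077     ]
scale [ 0.48421505 -0.38736045  0.077     ]
scale [ 0.45382076 -0.21974559  0.077     ]
port [ 0.48824402 -0.00242961] -121.88389903599194
```

View pics/ov.png

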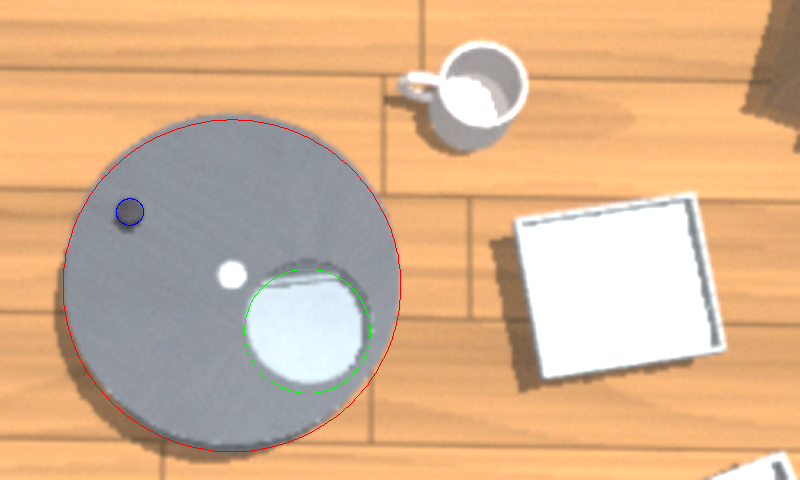

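>>> {"name": "play_rows", "arguments": {"commands": [1,-26,-25,0,0,1,-26,-25,0,0,1,-26,-25,0,0,1,-26,-25,0,0,1,-26,-25,0,0,1,-26,-25,0,0,1,-26,-25,0,0,1,-26,-25,0,0,1,-26,-25,0,0,1,-26,-25,0,0,1,-26,-25,0,0,1,-26,-25,0,0,1,-26,-25,0,0,1,-26,-25,0,0,1,-26,-25,0,0,1,-26,-25,0,0], "squeeze": 20}}

```text
t: 1.43
tcp_pos: [0.4508, 0.0569, 0.1766]
ee_rot: [-0.003, 0.108, 0.994, -0.003]
ft_force: [0.4, 1.0, 0.7]
grip_width: 0.0007
```

```bash
cat >> h.py <<'E'
from scipy.spatial.transform import Rotation as R
def st():
    s=robot.read_state(); w,x,y,z=s["ee_rot"]
    M=R.from_quat([x,y,z,w]).as_matrix()
    print("t %.2f tcp %s F %s w %.4f q6 %.2f yaw_y %.1f tilt %.2f"%(s["t"],s["tcp_pos"].round(4),s["ft_force"].round(2),s["grip_width"],s["q"][5],np.degrees(np.arctan2(M[1,1],M[0,1])),np.degrees(np.arccos(-M[2,2]))))
    return s,M
def plan(pts):
    s,M=st(); p=s["tcp_pos"]
    for P in pts:
        P=np.array(P,float); print(P.round(4),"tool shift mm",((P-p)@M*1000).round(1)); p=P
C=np.array([.5355,.066]); B=-127.
def pol(a,r,z): return [C[0]+r*np.cos(np.radians(a)),C[1]+r*np.sin(np.radians(a)),z]
E
python3 - <<'E'
from h import *
plan([pol(-119.7,.08,.14)])
save("wrist","w1");save("top","t1",(250,450,140,290),4)
E
```

```text
t 1.43 tcp [0.4508 0.0569 0.1766] F [0.42 1.   0.72] w 0.0007 q6 -1.49 yaw_y 77.6 tilt 0.49
[ 0.4959 -0.0035  0.14  ] tool shift mm [-57.2 -49.1  36.6]
```

View pics/w1.png

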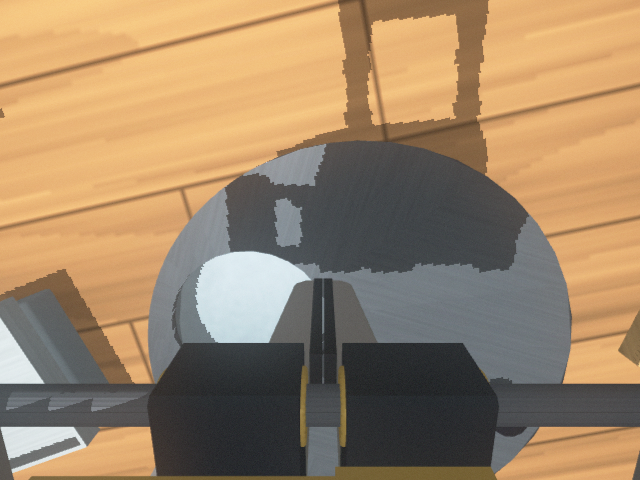

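View pics/t1.png

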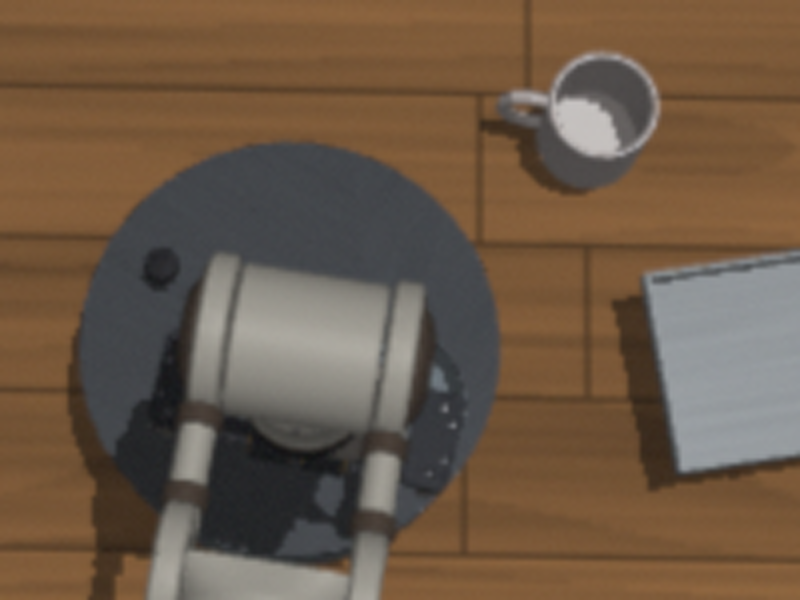

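>>> {"name": "play_rows", "arguments": {"commands": [1,-20,-17,0,0,1,-20,-17,0,0,1,-15,-13,10,0,1,0,0,15,0,1,0,0,0,0]}}

```text
t: 1.95
tcp_pos: [0.4952, -0.0039, 0.1496]
ee_rot: [-0.005, 0.111, 0.994, -0.002]
ft_force: [-1.1, 0.3, -0.5]
grip_width: 0.0003
```

```bash
python3 - <<'E'
from h import *
plan([pol(-119.7,.08,.108)])
im,m=save("wrist","w2")
t=np.linspace(0,2*np.pi,100)
P=np.array([pol(-119.7,.08,.123)])
c=np.c_[P[0,0]+.056*np.cos(t),P[0,1]+.056*np.sin(t),0*t+.123]
c2=np.c_[C[0]+.151*np.cos(t),C[1]+.151*np.sin(t),0*t+.123]
for q in (c,c2): cv2.polylines(im,[w2p("wrist",q,m).astype(int).reshape(-1,1,2)],True,(0,0,255),1)
# wall lines
for s in (-45,45):
    a=np.radians(B+s); n=np.array([-np.sin(a),np.cos(a)])*(-np.sign(s))*.005
    L=[list(C+n+r*np.array([np.cos(a),np.sin(a)]))+[.098] for r in (.03,.14)]
    cv2.polylines(im,[w2p("wrist",np.array(L),m).astype(int).reshape(-1,1,2)],False,(0,255,0),1)
cv2.imwrite("pics/w2.png",im)
E
```

```text
t 1.95 tcp [ 0.4952 -0.0039  0.1496] F [-1.12  0.34 -0.55] w 0.0003 q6 -1.59 yaw_y 77.2 tilt 0.59
[ 0.4959 -0.0035  0.108 ] tool shift mm [-1.   0.7 41.6]
```

View pics/w2.png

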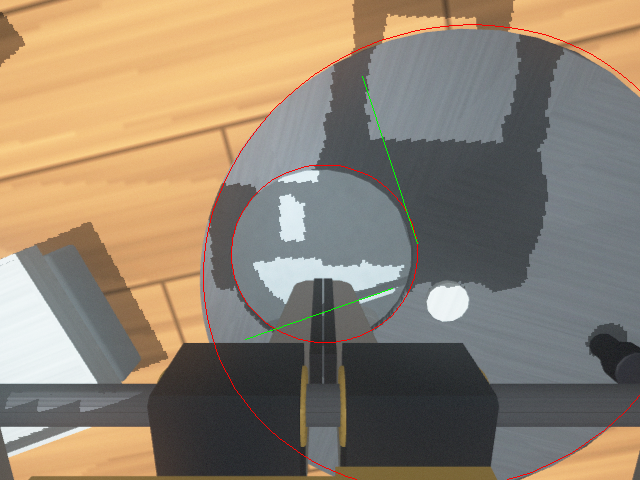

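```bash
python3 - <<'E'
from h import *
plan([pol(-119.7,.08,.108)]+[pol(a,.08,.108) for a in np.linspace(-119.7,-12,15)[1:]])
E
```

```text
t 2.00 tcp [ 0.496  -0.004   0.1511] F [-0.3   0.41 -0.2 ] w 0.0006 q6 -1.59 yaw_y 77.3 tilt 0.49
[ 0.4959 -0.0035  0.108 ] tool shift mm [-0.1  0.7 43.1]
[ 0.5055 -0.0082  0.108 ] tool shift mm [-10.5  -2.4  -0.1]
[ 0.5157 -0.0115  0.108 ] tool shift mm [-10.7  -1.   -0.1]
[ 0.5263 -0.0135  0.108 ] tool shift mm [-10.7   0.4  -0.1]
[ 0.537 -0.014  0.108] tool shift mm [-10.6   1.9  -0.1]
[ 0.5477 -0.0131  0.108 ] tool shift mm [-10.2   3.3  -0.1]
[ 0.5582 -0.0107  0.108 ] tool shift mm [-9.7  4.6 -0.1]
[ 0.5682 -0.007   0.108 ] tool shift mm [-9.   5.9 -0.1]
[ 0.5777 -0.002   0.108 ] tool shift mm [-8.1  7.  -0.1]
[0.5864 0.0043 0.108 ] tool shift mm [-7.1  8.  -0.1]
[0.5942 0.0117 0.108 ] tool shift mm [-6.   8.9 -0.1]
[0.601 0.02  0.108] tool shift mm [-4.7  9.6 -0.1]
[0.6065 0.0292 0.108 ] tool shift mm [-3.4 10.2 -0.1]
[0.6108 0.039  0.108 ] tool shift mm [-2.  10.5 -0.1]
[0.6138 0.0494 0.108 ] tool shift mm [-0.6 10.7 -0.1]
```

>>> {"name": "play_rows", "arguments": {"commands": [1,0,0,20,0,1,0,0,16,0,1,0,0,3,0,1,0,0,0,0,1,-10.5,-2.4,0,0,1,-10.7,-1,0,0,1,-10.7,0.4,0,0,1,-10.6,1.9,0,0,1,-10.2,3.3,0,0]}}

```text
t: 2.75
tcp_pos: [0.5496, -0.0072, 0.1207]
ee_rot: [0.0, 0.107, 0.994, -0.002]
ft_force: [-0.1, 0.3, -0.5]
grip_width: 0.0004
```

```bash
cat >> h.py <<'E'
def ang():
    p=robot.read_state()["tcp_pos"]; d=p[:2]-C; a=np.degrees(np.arctan2(d[1],d[0])); print("ang %.1f r %.4f"%(a,np.hypot(*d))); return a
E
python3 - <<'E'
from h import *
a=ang()
plan([pol(b,.08,.109) for b in np.linspace(a,-12,10)[1:]])
E
```

```text
ang -79.1 r 0.0746
t 2.75 tcp [ 0.5496 -0.0072  0.1207] F [-0.1   0.3  -0.51] w 0.0004 q6 -1.58 yaw_y 77.7 tilt 0.28
[ 0.5607 -0.0099  0.109 ] tool shift mm [-11.4  -0.2  11.7]
[ 0.5703 -0.006   0.109 ] tool shift mm [-8.6  5.9 -0. ]
[ 0.5794 -0.0009  0.109 ] tool shift mm [-7.8  6.9 -0. ]
[0.5877 0.0054 0.109 ] tool shift mm [-6.8  7.9 -0. ]
[0.5951 0.0126 0.109 ] tool shift mm [-5.7  8.7 -0. ]
[0.6015 0.0208 0.109 ] tool shift mm [-4.5  9.4 -0. ]
[0.6068 0.0298 0.109 ] tool shift mm [-3.3  9.9 -0. ]
[0.6109 0.0394 0.109 ] tool shift mm [-2.  10.2 -0. ]
[0.6138 0.0494 0.109 ] tool shift mm [-0.6 10.4 -0. ]
```

>>> {"name": "play_rows", "arguments": {"commands": [1,0,0,8,0,1,0,0,4,0,1,0,0,0,0]}}

```text
t: 3.0
tcp_pos: [0.5522, -0.0063, 0.1115]
ee_rot: [0.003, 0.106, 0.994, -0.003]
ft_force: [0.4, 0.4, -0.1]
grip_width: 0.0006
```

```bash
python3 - <<'E'
from h import *
a=ang()
plan([pol(b,.08,.109) for b in np.linspace(a,-12,9)[1:]])
save("wrist","w3")
E
```

```text
ang -77.0 r 0.0742
t 3.00 tcp [ 0.5522 -0.0063  0.1115] F [ 0.38  0.38 -0.12] w 0.0006 q6 -1.58 yaw_y 77.8 tilt 0.47
[ 0.5644 -0.0086  0.109 ] tool shift mm [-12.3   0.3   2.6]
[ 0.5746 -0.0038  0.109 ] tool shift mm [-9.   6.9  0. ]
[0.5841 0.0024 0.109 ] tool shift mm [-7.9  8.1  0. ]
[0.5926 0.0099 0.109 ] tool shift mm [-6.7  9.1  0. ]
[0.5999 0.0186 0.109 ] tool shift mm [-5.4 10.  -0. ]
[0.606  0.0281 0.109 ] tool shift mm [-3.9 10.6 -0. ]
[0.6106 0.0385 0.109 ] tool shift mm [-2.4 11.1 -0. ]
[0.6138 0.0494 0.109 ] tool shift mm [-0.8 11.3 -0. ]
```

View pics/w3.png

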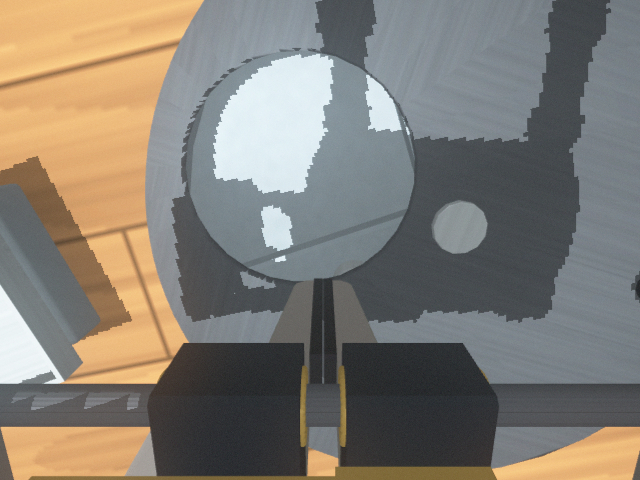

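>>> {"name": "play_rows", "arguments": {"commands": [1,-12,0.3,1,0,1,-9,7,0,0,1,-8,8,0,0,1,-6.7,9.1,0,0,1,-5.4,10,0,0,1,0,0,0,0]}}

```text
t: 3.55
tcp_pos: [0.5976, 0.0202, 0.1113]
ee_rot: [0.002, 0.106, 0.994, -0.003]
ft_force: [0.2, -0.5, 0.6]
grip_width: 0.0003
```

```bash
python3 - <<'E'
from h import *
a=ang()
plan([pol(b,.08,.109) for b in np.linspace(a,-12,5)[1:]])
save("wrist","w4")
E
```

```text
ang -36.4 r 0.0771
t 3.55 tcp [0.5976 0.0202 0.1113] F [ 0.2  -0.49  0.56] w 0.0003 q6 -1.52 yaw_y 77.8 tilt 0.36
[0.6046 0.0256 0.109 ] tool shift mm [-5.7  6.8  2.3]
[0.6085 0.0332 0.109 ] tool shift mm [-2.2  8.2 -0. ]
[0.6115 0.0411 0.109 ] tool shift mm [-1.3  8.4 -0. ]
[0.6138 0.0494 0.109 ] tool shift mm [-0.4  8.5 -0. ]
```

View pics/w4.png

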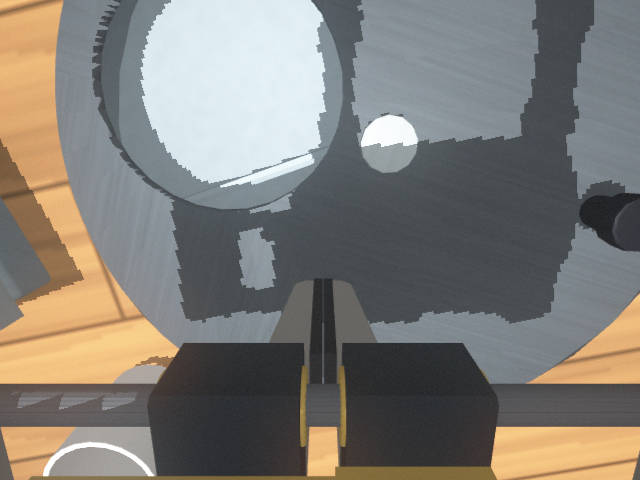

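```bash
python3 - <<'E'
from h import *
s,M=st()
m=robot.camera_model("wrist")
print(m["cam_to_world"][:3,3], (m["cam_to_world"][:3,3]-s["tcp_pos"])@M, m["cam_to_world"][:3,:3].T@M)
print(w2p("wrist",s["tcp_pos"],m), w2p("wrist",s["tcp_pos"]+M[:,2]*-.019,m))
for px in [(225,90)]:
  for z in (.085,.098,.123): print(z,p2w("wrist",px,z,m))
im=cv2.imread("pics/w4.png")
t=np.linspace(0,2*np.pi,100)
for a in (-119.7,):
  for z in(.123,):
    P=pol(a,.08,z)
    c=np.c_[P[0]+.056*np.cos(t),P[1]+.056*np.sin(t),0*t+z]
    c2=np.c_[C[0]+.151*np.cos(t),C[1]+.151*np.sin(t),0*t+.123]
    for q in (c,c2): cv2.polylines(im,[w2p("wrist",q,m).astype(int).reshape(-1,1,2)],True,(0,0,255),1)
cv2.imwrite("pics/w4o.png",im)
save("side","s4",(220,400,190,330),4)
E
```

```text
t 3.60 tcp [0.597  0.0196 0.1112] F [-0.39  0.47 -0.59] w 0.0006 q6 -1.52 yaw_y 77.8 tilt 0.37
[0.52215824 0.03629803 0.31257725] [ 0.07600366 -0.00059665 -0.2016541 ] [[-3.28622625e-04  9.99999592e-01 -8.40987063e-04]
 [ 9.62486543e-01  5.44479150e-04  2.71328875e-01]
 [ 2.71329222e-01 -7.20273924e-04 -9.62486330e-01]]
[[323.50659326 273.64790171]] [[323.61724674 287.30825907]]
0.085 [ 0.49295074 -0.01208793  0.085     ]
0.098 [ 0.49461917 -0.00932396  0.098     ]
0.123 [ 0.4978277  -0.00400863  0.123     ]
```

View pics/w4o.png

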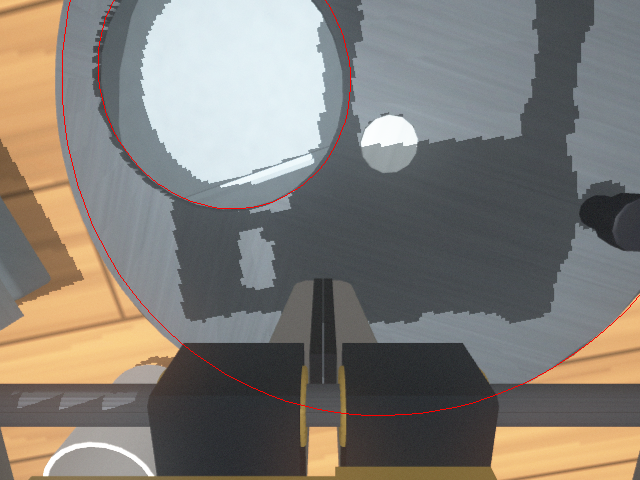

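View pics/s4.png

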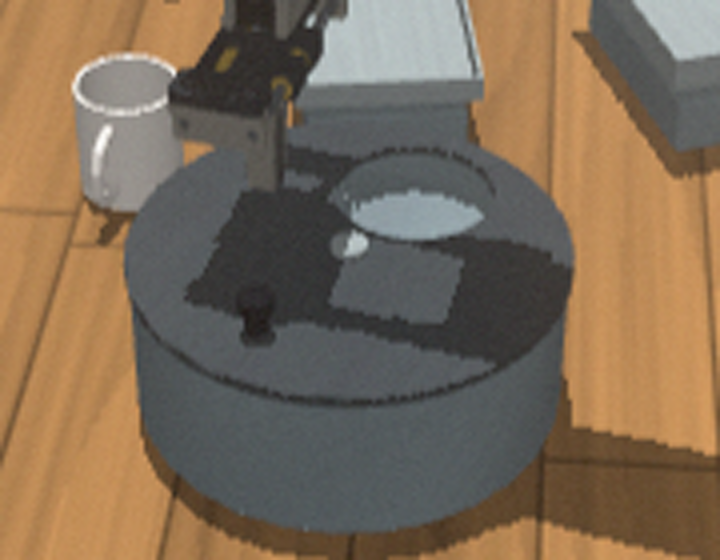

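```bash
python3 - <<'E'
from h import *
im=cv2.imread("pics/side0.png")
cv2.imwrite("pics/s0c.png",cv2.resize(im[200:330,230:390],None,fx=4.5,fy=4.5,interpolation=cv2.INTER_CUBIC))
def ov(src,n,C,zl,box,f,out,alid=-119.7):
    im=cv2.imread(src);x0,x1,y0,y1=box
    o=cv2.resize(im[y0:y1,x0:x1],None,fx=f,fy=f,interpolation=cv2.INTER_CUBIC)
    o=cv2.convertScaleAbs(o,alpha=1.6,beta=20)
    t=np.linspace(0,2*np.pi,200)
    a=np.radians(alid)
    for (c,r,z,col) in [(C,.151,zl,(0,0,255)),(C+.08*np.array([np.cos(a),np.sin(a)]),.056,zl,(0,255,0)),(C,.148,0,(255,0,0)),(C-.105*np.array([np.cos(a),np.sin(a)]),.012,zl+.03,(255,255,0))]:
        q=(w2p(n,np.c_[c[0]+r*np.cos(t),c[1]+r*np.sin(t),0*t+z])-[x0,y0]+.5)*f-.5
        cv2.polylines(o,[q.astype(int).reshape(-1,1,2)],True,col,1)
    cv2.imwrite(out,o)
ov("pics/side0.png","side",C,.123,(230,390,200,330),4.5,"pics/ovs.png")
ov("pics/top0.png","top",C,.123,(250,400,150,300),4,"pics/ovt.png")
E
```

```text
(no output)
```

View pics/ovs.png

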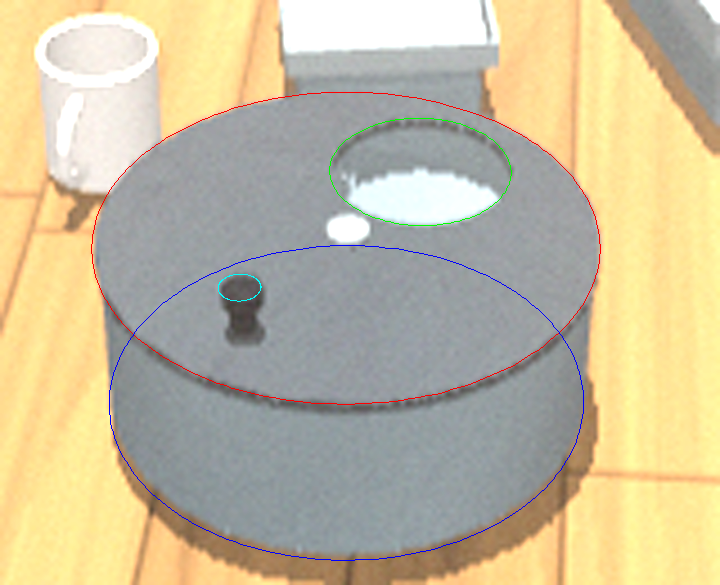

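View pics/ovt.png

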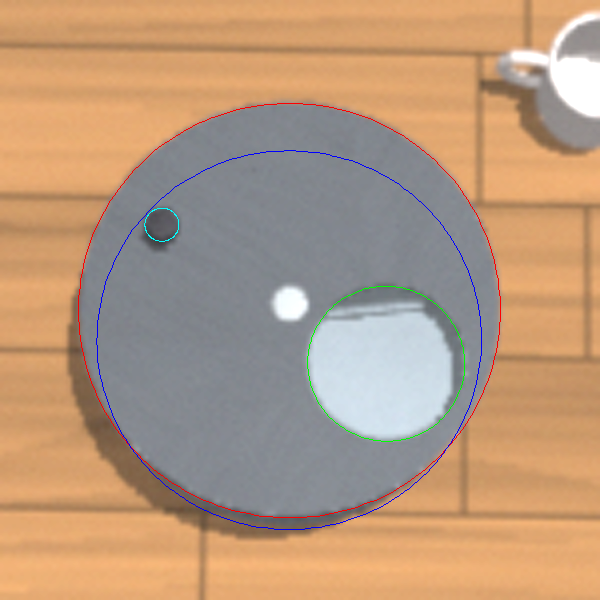

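```bash
python3 - <<'E'
from h import *
s,M=st()
print(w2p("side",s["tcp_pos"]), w2p("side",s["tcp_pos"]+[0,0,.02]))
for z in (.111,.123,.13,.14): print(z,p2w("side",(286,237),z))
im=cv2.imread("pics/s4_raw.png")
cv2.imwrite("pics/s4z.png",cv2.resize(im[200:260,250:330],None,fx=10,fy=10,interpolation=cv2.INTER_CUBIC))
E
```

```text
t 3.65 tcp [0.5967 0.0191 0.1111] F [-0.21 -0.79 -0.05] w 0.0003 q6 -1.52 yaw_y 77.8 tilt 0.38
[[286.10880392 243.87888966]] [[285.93220592 238.05381216]]
0.111 [ 0.60083213 -0.01307685  0.111     ]
0.123 [0.59860047 0.00320391 0.123     ]
0.13 [0.59729867 0.01270102 0.13      ]
0.14 [0.59543896 0.02626833 0.14      ]
```

View pics/s4z.png

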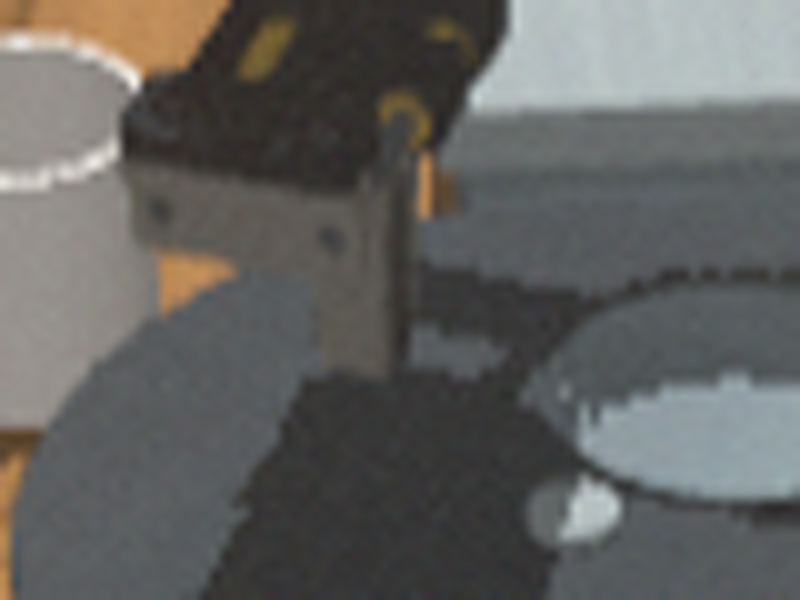

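```bash
python3 - <<'E'
from h import *
from scipy.optimize import least_squares
s,M=st();m=robot.camera_model("wrist")
for x in (-.01,.01): print(x,w2p("wrist",s["tcp_pos"]+M@[x,0,0],m))
print("hub pred",w2p("wrist",[*C,.123],m),"actual 389,143")
port=np.array(pol(-119.7,.08,.123))
# top px of port bottom edge etc: right (343,90), bottom (232,209), left (95,~90)
t=np.linspace(0,2*np.pi,721)
ring=np.c_[port[0]+.056*np.cos(t),port[1]+.056*np.sin(t),0*t+.123]
lid=np.c_[C[0]+.151*np.cos(t),C[1]+.151*np.sin(t),0*t+.123]
rp=[(343,90),(330,145),(290,195),(232,209),(180,195),(130,155)]
lp=[(57,60),(75,175),(110,255),(160,330),(640,308),(560,373)]
def f(d):
    mm=dict(m); T=m["cam_to_world"].copy();T[:3,3]+=d[:3]; T[:3,:3]=R.from_rotvec(d[3:]).as_matrix()@T[:3,:3] if len(d)>3 else T[:3,:3]; mm["cam_to_world"]=T
    r=[]
    for P,q in ((ring,rp),(lid,lp)):
        e=w2p("wrist",P,mm)
        for a in q: r.append(np.min(np.hypot(*(e-np.array(a)).T)))
    r+=list(w2p("wrist",[*C,.123],mm)[0]-[389,143])
    return np.array(r)
r=least_squares(f,[0,0,0]);print(f([0,0,0]).round(1));print(r.x,r.fun.round(1))
r=least_squares(f,[0,0,0,0,0,0]);print(r.x.round(4),r.fun.round(1))
E
```

```text
t 3.65 tcp [0.5967 0.0191 0.1111] F [-0.21 -0.79 -0.05] w 0.0003 q6 -1.52 yaw_y 77.8 tilt 0.38
-0.01 [[323.4580292  290.92971005]]
0.01 [[323.4660747  256.02071232]]
hub pred [[394.70408097 141.12487073]] actual 389,143
[ 8.5  6.2  0.5  0.2  1.5  0.5  6.6  1.1  1.3  5.   7.6  7.3  5.7 -1.9]
[ 0.00034264  0.00084726 -0.00214202] [ 6.7  4.6  1.2  0.8  3.4  3.7  1.8  4.   5.3  1.3  5.5  5.2  4.5 -2. ]
[-0.0003  0.0108 -0.0024 -0.0422 -0.0036  0.0143] [ 2.6  0.8  4.   0.9  2.3  2.7  3.4  1.6  3.   3.5  1.1  1.1  0.  -0.2]
```

>>> {"name": "play_rows", "arguments": {"commands": [1,0,0,3,0,1,0,0,3,0]}}

```text
t: 3.82
tcp_pos: [0.5963, 0.0186, 0.1054]
ee_rot: [0.002, 0.107, 0.994, -0.003]
ft_force: [0.2, 0.6, 0.4]
grip_width: 0.0009
```

```bash
python3 - <<'E'
from h import *
st()
E
```

```text
t 3.82 tcp [0.5963 0.0186 0.1054] F [0.22 0.57 0.35] w 0.0009 q6 -1.52 yaw_y 77.8 tilt 0.42
```

>>> {"name": "play_rows", "arguments": {"commands": [1,0,0,2.5,0,1,0,0,2.5,0]}}

```text
t: 3.98
tcp_pos: [0.5954, 0.018, 0.0996]
ee_rot: [0.001, 0.107, 0.994, -0.003]
ft_force: [0.7, 0.3, 0.5]
grip_width: 0.0006
```

```bash
python3 - <<'E'
from h import *
st();save("side","s5",(250,330,200,260),10)
E
```

```text
t 3.98 tcp [0.5954 0.018  0.0996] F [0.65 0.32 0.48] w 0.0006 q6 -1.52 yaw_y 77.7 tilt 0.41
```

View pics/s5.png

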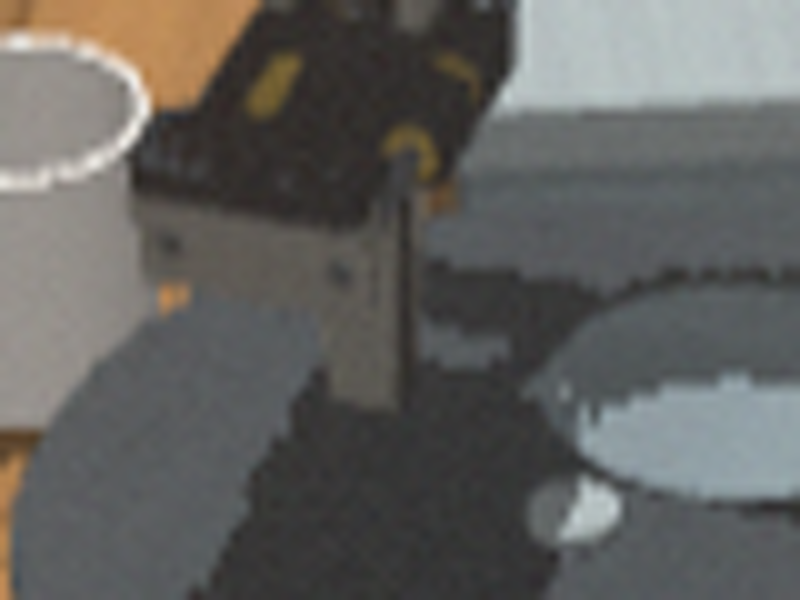

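```bash
python3 - <<'E'
from h import *
for (px,xy) in (((286,237.5),(.597,.0196)),((286.7,240.6),(.5954,.018))):
    zs=np.linspace(.09,.16,701);P=np.array([p2w("side",px,z) for z in zs]);i=np.argmin(abs(P[:,1]-xy[1]));print(P[i])
E
```

```text
[0.59639164 0.01962237 0.1334    ]
[0.59493197 0.01798405 0.1217    ]
```

>>> {"name": "play_rows", "arguments": {"commands": [1,0,0,2.5,0,1,0,0,2,0]}}

```text
t: 4.2
tcp_pos: [0.5947, 0.0177, 0.094]
ee_rot: [0.0, 0.107, 0.994, -0.003]
ft_force: [0.1, -0.4, -0.0]
grip_width: 0.0006
```

>>> {"name": "play_rows", "arguments": {"commands": [1,0,0,2,0,1,0,0,2,0]}}

```text
t: 4.37
tcp_pos: [0.5954, 0.0182, 0.0928]
ee_rot: [0.001, 0.107, 0.994, -0.003]
ft_force: [-7.1, 2.9, 16.4]
grip_width: 0.0002
```

```bash
python3 - <<'E'
from h import *
st();save("side","s6",(250,330,200,260),10);save("wrist","w6")
E
```

```text
t 4.37 tcp [0.5954 0.0182 0.0928] F [-7.11  2.88 16.35] w 0.0002 q6 -1.52 yaw_y 77.7 tilt 0.33
```

View pics/s6.png

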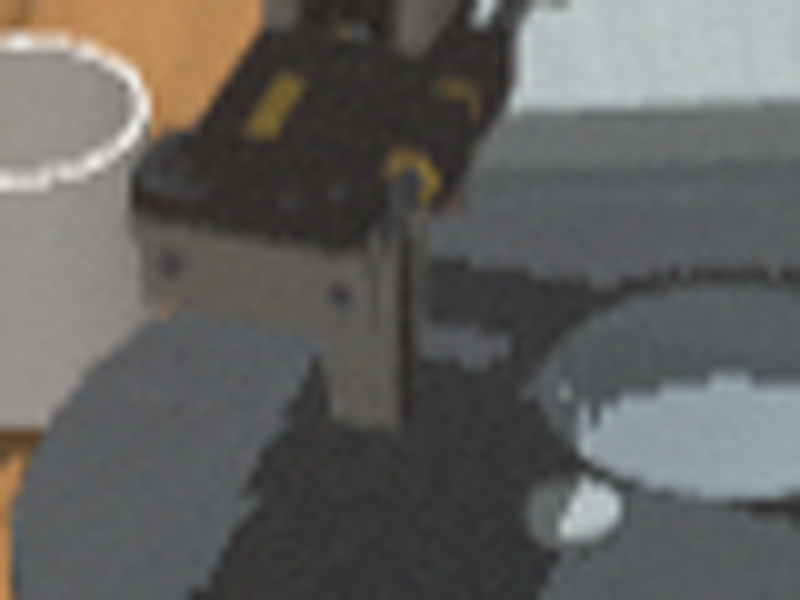

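View pics/w6.png

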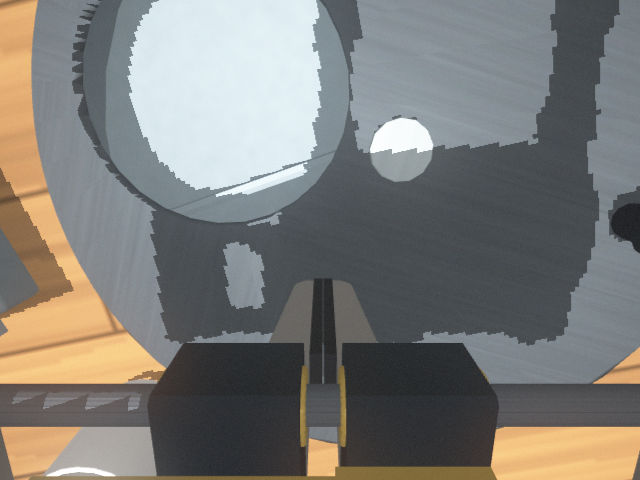

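```bash
python3 - <<'E'
from h import *
s,M=st();m=robot.camera_model("wrist")
print("tcp",s["tcp_pos"],"contact-point from wrist front edge:",p2w("wrist",(323,280),.123,m),"side bottom edge:",p2w("side",(250+33.5,243),.123),p2w("side",(250+40,243),.123))
print("x_tool",M[:,0],"y_tool",M[:,1])
print((p2w("wrist",(323,280),.123,m)-s["tcp_pos"])@M*1000)
for px in ((283.5,243),(290,243)): print((p2w("side",px,.123)-s["tcp_pos"])@M*1000)
print((p2w("side",(290,243-18),.123+.03)-s["tcp_pos"])@M*1000)
for px in [(300,280),(322,280),(344,280),(270,342),(376,342)]: # edges of trapezoid
    pass
E
```

```text
t 4.47 tcp [0.5954 0.0183 0.0929] F [-5.23  2.48 10.18] w 0.0003 q6 -1.52 yaw_y 77.7 tilt 0.35
tcp [0.59544228 0.01827027 0.09285693] contact-point from wrist front edge: [0.58723789 0.01990501 0.123     ] side bottom edge: [0.60212222 0.03144669 0.123     ] [0.58440667 0.02991089 0.123     ]
x_tool [-0.97706219  0.21293702 -0.00270321] y_tool [ 0.21294895  0.9770484  -0.00540017]
[  8.28281073  -0.31266785 -30.16431823]
[ -3.80245183  14.13370835 -30.20966292]
[ 13.17971316   8.86065607 -30.22709425]
[ -0.1806995  -32.27816361 -59.96936395]
```

```bash
python3 - <<'E'
from h import *
p=pol(-119.7,.08,.115)
s,M=st()
plan([[*s["tcp_pos"][:2],.115],p,[p[0],p[1],.078]])
E
```

```text
t 4.47 tcp [0.5954 0.0183 0.0929] F [-5.23  2.48 10.18] w 0.0003 q6 -1.52 yaw_y 77.7 tilt 0.35
t 4.47 tcp [0.5954 0.0183 0.0929] F [-5.23  2.48 10.18] w 0.0003 q6 -1.52 yaw_y 77.7 tilt 0.35
[0.5954 0.0183 0.115 ] tool shift mm [ -0.1  -0.1 -22.1]
[ 0.4959 -0.0035  0.115 ] tool shift mm [ 92.7 -42.5  -0. ]
[ 0.4959 -0.0035  0.078 ] tool shift mm [ 0.1  0.2 37. ]
```

>>> {"name": "play_rows", "arguments": {"commands": [1,0,0,-24,0,1,23,-11,0,0,1,23,-11,0,0,1,23,-11,0,0,1,23,-10,0,0,1,0,0,0,0]}}

```text
t: 4.97
tcp_pos: [0.4943, -0.0045, 0.1182]
ee_rot: [0.002, 0.106, 0.994, -0.003]
ft_force: [-0.3, 0.4, -0.6]
grip_width: 0.0003
```

```bash
python3 - <<'E'
from h import *
p=pol(-119.7,.08,.078)
plan([p])
E
```

```text
t 4.97 tcp [ 0.4943 -0.0045  0.1182] F [-0.3   0.43 -0.61] w 0.0003 q6 -1.61 yaw_y 77.8 tilt 0.44
[ 0.4959 -0.0035  0.078 ] tool shift mm [-1.1  1.5 40.2]
```

>>> {"name": "play_rows", "arguments": {"commands": [1,-1,1.5,20,0,1,0,0,14,0,1,0,0,5,0,1,0,0,0,0]}}

```text
t: 5.3
tcp_pos: [0.4979, -0.0041, 0.0798]
ee_rot: [0.005, 0.107, 0.994, -0.003]
ft_force: [-0.1, -0.6, -0.5]
grip_width: 0.0004
```

```bash
python3 - <<'E'
from h import *
a=ang()
plan([pol(b,.08,.078) for b in np.linspace(a,-12,15)[1:]])
E
```

```text
ang -118.2 r 0.0796
t 5.30 tcp [ 0.4979 -0.0041  0.0798] F [-0.12 -0.56 -0.48] w 0.0004 q6 -1.60 yaw_y 77.7 tilt 0.73
[ 0.5073 -0.0089  0.078 ] tool shift mm [-10.2  -2.6   1.9]
[ 0.5174 -0.0119  0.078 ] tool shift mm [-10.6  -0.8   0.1]
[ 0.5279 -0.0136  0.078 ] tool shift mm [-10.6   0.6   0.1]
[ 0.5385 -0.0139  0.078 ] tool shift mm [-10.4   2.    0.1]
[ 0.549  -0.0129  0.078 ] tool shift mm [-10.1   3.3   0.1]
[ 0.5593 -0.0104  0.078 ] tool shift mm [-9.5  4.6  0.1]
[ 0.5692 -0.0066  0.078 ] tool shift mm [-8.8  5.8  0.1]
[ 0.5785 -0.0015  0.078 ] tool shift mm [-8.   6.9  0.1]
[0.587  0.0048 0.078 ] tool shift mm [-7.   7.9  0. ]
[0.5946 0.0121 0.078 ] tool shift mm [-5.9  8.8  0. ]
[0.6012 0.0204 0.078 ] tool shift mm [-4.7  9.5  0. ]
[0.6067 0.0295 0.078 ] tool shift mm [-3.4 10.  -0. ]
[0.6109 0.0392 0.078 ] tool shift mm [-2.  10.4 -0. ]
[0.6138 0.0494 0.078 ] tool shift mm [-0.6 10.6 -0. ]
```

>>> {"name": "play_rows", "arguments": {"commands": [1,-10.2,-2.6,1,0,1,-10.6,-0.8,0,0,1,-10.6,0.6,0,0,1,-10.4,2,0,0,1,-10.1,3.3,0,0,1,-9.5,4.6,0,0]}}

```text
t: 5.8
tcp_pos: [0.5625, -0.0099, 0.0813]
ee_rot: [0.004, 0.107, 0.994, -0.003]
ft_force: [-1.5, 1.8, 1.0]
grip_width: 0.0002
```

```bash
python3 - <<'E'
from h import *
a=ang()
plan([pol(b,.08,.078) for b in np.linspace(a,-12,10)[1:]])
save("wrist","w7")
E
```

```text
ang -70.4 r 0.0806
t 5.80 tcp [ 0.5625 -0.0099  0.0813] F [-1.47  1.75  1.01] w 0.0002 q6 -1.58 yaw_y 77.7 tilt 0.59
[ 0.5707 -0.0059  0.078 ] tool shift mm [-7.1  5.7  3.3]
[ 0.5786 -0.0014  0.078 ] tool shift mm [-6.8  6.   0. ]
[0.5859 0.0039 0.078 ] tool shift mm [-6.1  6.7  0. ]
[0.5926 0.01   0.078 ] tool shift mm [-5.3  7.4  0. ]
[0.5986 0.0168 0.078 ] tool shift mm [-4.4  7.9  0. ]
[0.6037 0.0242 0.078 ] tool shift mm [-3.5  8.4 -0. ]
[0.608  0.0322 0.078 ] tool shift mm [-2.5  8.7 -0. ]
[0.6114 0.0406 0.078 ] tool shift mm [-1.5  8.9 -0. ]
[0.6138 0.0494 0.078 ] tool shift mm [-0.5  9.  -0. ]
```

View pics/w7.png

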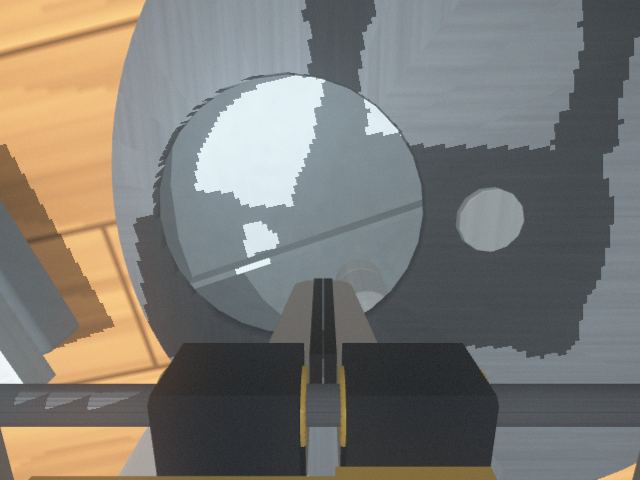

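>>> {"name": "play_rows", "arguments": {"commands": [1,-7.1,5.7,1.5,0,1,-6.8,6,0.5,0,1,-6.1,6.7,0,0,1,-5.3,7.4,0,0,1,-4.4,7.9,0,0,1,-3.5,8.4,0,0,1,-2,6,0,0,1,0,0,0,0]}}

```text
t: 6.52
tcp_pos: [0.6116, 0.0343, 0.0806]
ee_rot: [0.003, 0.106, 0.994, -0.003]
ft_force: [0.5, -0.7, -0.1]
grip_width: 0.0004
```

```bash
python3 - <<'E'
from h import *
a=ang()
plan([pol(b,.08,.078) for b in np.linspace(a,-10,3)[1:]])
save("wrist","w8")
E
```

```text
ang -22.6 r 0.0824
t 6.52 tcp [0.6116 0.0343 0.0806] F [ 0.52 -0.66 -0.14] w 0.0004 q6 -1.49 yaw_y 77.8 tilt 0.50
[0.6123 0.0435 0.078 ] tool shift mm [1.3 9.2 2.5]
[0.6143 0.0521 0.078 ] tool shift mm [-0.2  8.8 -0. ]
```

View pics/w8.png

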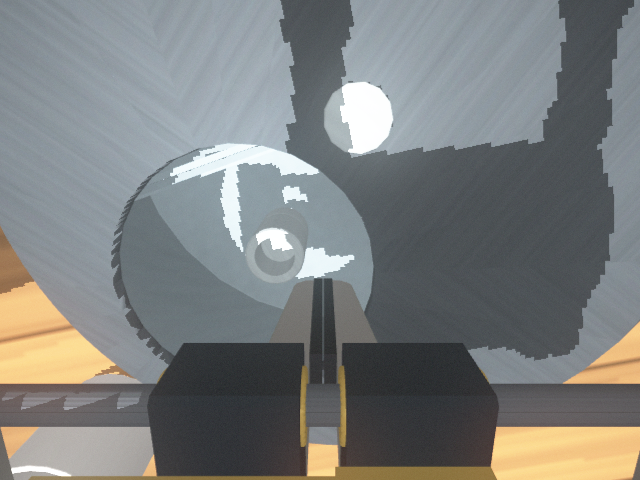

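```bash
python3 - <<'E'
from h import *
s,M=st();m=robot.camera_model("wrist")
print(m["K"][0,0], m.get("dist"), list(m))
im=cv2.imread("pics/w8.png");cv2.imwrite("pics/w8c.png",cv2.resize(im[140:380,100:400],None,fx=2.6,fy=2.6,interpolation=cv2.INTER_CUBIC))
for z in (.1,.065):
    P=p2w("wrist",(275,255),z,m);print(z,P,"from axis",np.hypot(*(P[:2]-C)),np.degrees(np.arctan2(*(P[:2]-C)[::-1])),"bay offset",(P[:2]-pol(B+90,.08,0)[:2])*1000)
    a=w2p("wrist",P+M[:,1]*.017,m)-w2p("wrist",P-M[:,1]*.017,m);print("diam px",a)
E
```

```text
t 6.57 tcp [0.6116 0.0339 0.0807] F [-0.57 -0.11 -0.38] w 0.0007 q6 -1.49 yaw_y 77.8 tilt 0.52
398.95765142024186 None ['K', 'cam_to_world']
0.1 [0.59007129 0.01473623 0.1       ] from axis 0.0748732228746322 -43.209998905353935 bay offset [-9.3195557 -3.1185704]
diam px [[ 7.08396169e+01 -3.78046329e-02]]
0.065 [0.60050254 0.00781978 0.065     ] from axis 0.08723685104926905 -41.82998227457781 bay offset [  1.11170175 -10.03501508]
diam px [[ 5.94000015e+01 -3.16997092e-02]]
```

View pics/w8c.png

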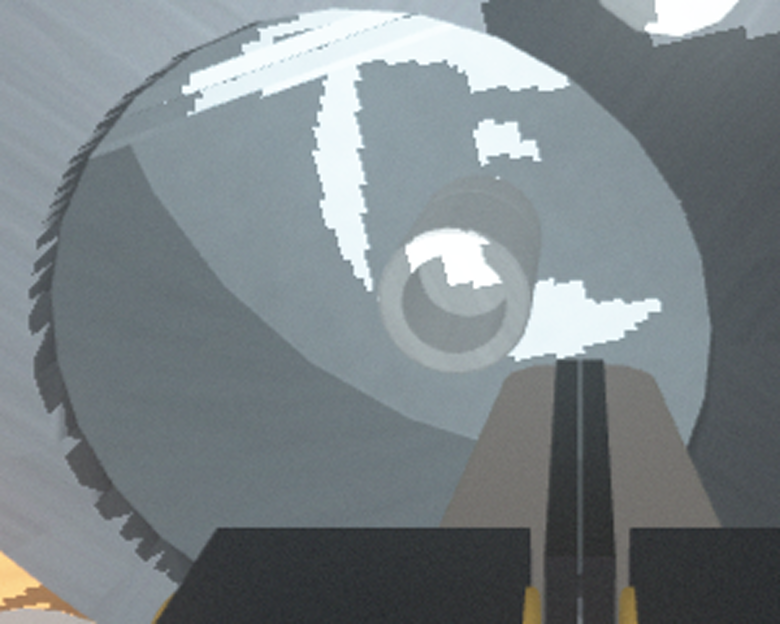

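```bash
python3 - <<'E'
from h import *
a=ang()
plan([pol(b,.08,.08) for b in np.linspace(a,72,14)[1:]])
E
```

```text
ang -22.9 r 0.0826
t 6.57 tcp [0.6116 0.0339 0.0807] F [-0.57 -0.11 -0.38] w 0.0007 q6 -1.49 yaw_y 77.8 tilt 0.52
[0.6126 0.0445 0.08  ] tool shift mm [ 1.3 10.6  0.6]
[0.6147 0.0544 0.08  ] tool shift mm [ 0.  10.2 -0.1]
[0.6155 0.0646 0.08  ] tool shift mm [ 1.3 10.1 -0.1]
[0.615  0.0748 0.08  ] tool shift mm [ 2.6  9.8 -0.1]
[0.6133 0.0848 0.08  ] tool shift mm [ 3.8  9.4 -0.1]
[0.6102 0.0945 0.08  ] tool shift mm [ 5.   8.9 -0.1]
[0.606  0.1038 0.08  ] tool shift mm [ 6.1  8.2 -0.1]
[0.6006 0.1125 0.08  ] tool shift mm [ 7.1  7.3 -0.1]
[0.5942 0.1204 0.08  ] tool shift mm [ 8.   6.4 -0.1]
[0.5868 0.1274 0.08  ] tool shift mm [ 8.7  5.3 -0.1]
[0.5786 0.1334 0.08  ] tool shift mm [ 9.3  4.2 -0.1]
[0.5697 0.1383 0.08  ] tool shift mm [ 9.8  2.9 -0.1]
[0.5602 0.1421 0.08  ] tool shift mm [10.   1.7 -0.1]
```

>>> {"name": "play_rows", "arguments": {"commands": [1,1.3,10.6,0.5,0,1,0,10.2,0,0,1,1.3,10.1,0,0,1,2.6,9.8,0,0,1,3.8,9.4,0.5,0,1,5,8.9,0,0,1,6.1,8.2,0,0]}}

```text
t: 7.15
tcp_pos: [0.6067, 0.1075, 0.0796]
ee_rot: [0.005, 0.107, 0.994, -0.005]
ft_force: [-0.7, -0.6, 0.4]
grip_width: 0.0004
```

```bash
python3 - <<'E'
from h import *
a=ang()
plan([pol(b,.08,.08) for b in np.linspace(a,80,9)[1:]])
E
```

```text
ang 30.2 r 0.0824
t 7.15 tcp [0.6067 0.1075 0.0796] F [-0.69 -0.63  0.39] w 0.0004 q6 -1.37 yaw_y 77.7 tilt 0.76
[0.5999 0.1135 0.08  ] tool shift mm [ 8.   4.5 -0.6]
[0.5943 0.1202 0.08  ] tool shift mm [ 6.8  5.4 -0.1]
[0.5881 0.1263 0.08  ] tool shift mm [ 7.4  4.6 -0.1]
[0.5813 0.1316 0.08  ] tool shift mm [ 7.8  3.8 -0.1]
[0.5739 0.1362 0.08  ] tool shift mm [ 8.2  2.9 -0.1]
[0.566  0.1399 0.08  ] tool shift mm [ 8.5  2.  -0.1]
[0.5578 0.1428 0.08  ] tool shift mm [ 8.6  1.1 -0.1]
[0.5494 0.1448 0.08  ] tool shift mm [ 8.7  0.1 -0.1]
```

>>> {"name": "play_rows", "arguments": {"commands": [1,8,4.5,0,0,1,6.8,5.4,0,0,1,7.4,4.6,0,0,1,7.8,3.8,0,0,1,8.2,2.9,0,0,1,8.5,2,0,0,1,0,0,0,0]}}

```text
t: 7.73
tcp_pos: [0.5604, 0.1451, 0.0792]
ee_rot: [0.005, 0.106, 0.994, -0.005]
ft_force: [-0.2, -0.1, -0.5]
grip_width: 0.0003
```

```bash
python3 - <<'E'
from h import *
a=ang()
plan([pol(b,.08,.08) for b in np.linspace(a,86,3)[1:]])
save("wrist","w9"); save("top","t9",(250,400,150,270),5)
E
```

```text
ang 72.5 r 0.0829
t 7.73 tcp [0.5604 0.1451 0.0792] F [-0.23 -0.11 -0.54] w 0.0003 q6 -1.30 yaw_y 77.9 tilt 0.84
[0.5504 0.1446 0.08  ] tool shift mm [ 9.7 -2.6 -0.9]
[0.5411 0.1458 0.08  ] tool shift mm [ 9.4 -0.8 -0.1]
```

View pics/w9.png

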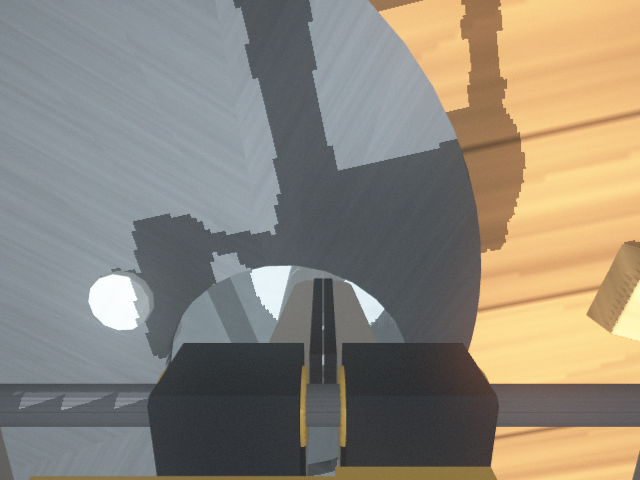

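View pics/t9.png

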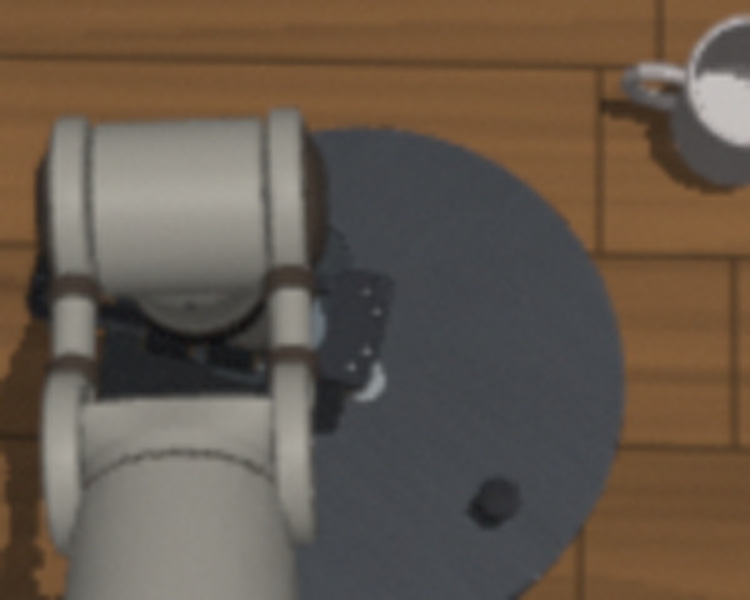

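```bash
python3 - <<'E'
from h import *
k=p2w("top",(348.5,249.3),.153);d=k[:2]-C;print(k,np.hypot(*d),"port dir",np.degrees(np.arctan2(d[1],d[0]))+180)
E
```

```text
[ 0.46590956 -0.00886594  0.153     ] 0.10221417405623512 port dir 47.091493922772344
```

>>> {"name": "play_rows", "arguments": {"commands": [1,9,-2,0,0,1,0,0,0,0]}}

```text
t: 8.0
tcp_pos: [0.5536, 0.1446, 0.0798]
ee_rot: [0.007, 0.106, 0.994, -0.005]
ft_force: [-0.1, -0.1, -0.1]
grip_width: 0.0009
```

```bash
python3 - <<'E'
from h import *
a=ang()
plan([pol(65,.08,.08),pol(53,.08,.08)])
save("top","t10",(250,400,150,270),5)
E
```

```text
ang 77.0 r 0.0806
t 8.00 tcp [0.5536 0.1446 0.0798] F [-0.07 -0.12 -0.08] w 0.0009 q6 -1.30 yaw_y 77.8 tilt 0.95
[0.5693 0.1385 0.08  ] tool shift mm [-16.7  -2.6   0. ]
[0.5836 0.1299 0.08  ] tool shift mm [-15.8  -5.4   0.3]
```

View pics/t10.png

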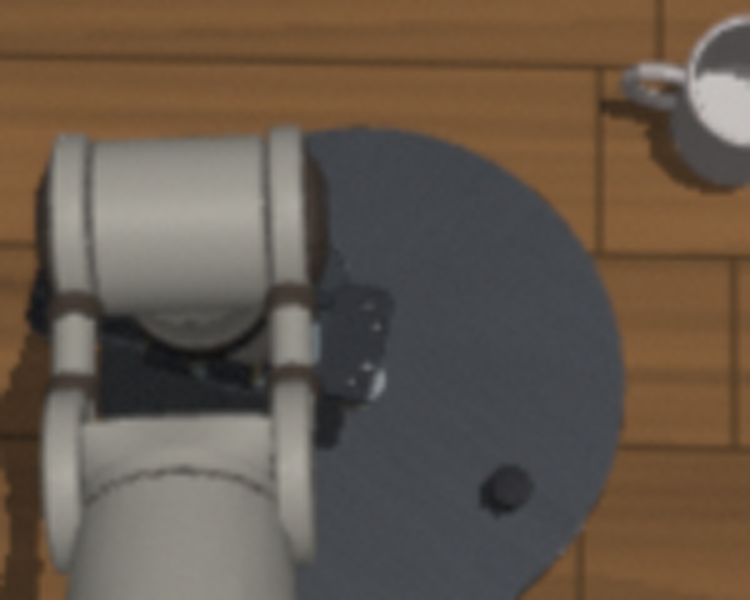

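>>> {"name": "play_rows", "arguments": {"commands": [1,-16,-2.5,0,0,1,-16,-5.4,0,0,1,0,0,3,0,1,0,0,3,0,1,0,0,2,0]}}

```text
t: 8.47
tcp_pos: [0.5868, 0.1296, 0.0725]
ee_rot: [0.008, 0.107, 0.994, -0.004]
ft_force: [-0.0, -0.1, -0.5]
grip_width: 0.0006
```

```bash
python3 - <<'E'
from h import *
a=ang();st()
plan([pol(53,.08,.07),pol(53,.08,.06)])
E
```

```text
ang 51.1 r 0.0817
t 8.47 tcp [0.5868 0.1296 0.0725] F [-0.04 -0.11 -0.53] w 0.0006 q6 -1.33 yaw_y 77.7 tilt 1.02
t 8.47 tcp [0.5868 0.1296 0.0725] F [-0.04 -0.11 -0.53] w 0.0006 q6 -1.33 yaw_y 77.7 tilt 1.02
[0.5836 0.1299 0.07  ] tool shift mm [ 3.2 -0.3  2.4]
[0.5836 0.1299 0.06  ] tool shift mm [ 0.2  0.1 10. ]
```

>>> {"name": "play_rows", "arguments": {"commands": [1,2,0,2,0,1,0,0,2,0,1,0,0,2,0,1,0,0,0,0]}}

```text
t: 8.8
tcp_pos: [0.5863, 0.131, 0.071]
ee_rot: [0.011, 0.106, 0.994, -0.004]
ft_force: [0.0, -0.5, -0.0]
grip_width: 0.0002
```

>>> {"name": "play_rows", "arguments": {"commands": [1,0,0,3,0]}}

```text
t: 8.88
tcp_pos: [0.587, 0.1313, 0.0699]
ee_rot: [0.012, 0.106, 0.994, -0.004]
ft_force: [-3.3, -1.6, 24.6]
grip_width: 0.0006
```

>>> {"name": "play_rows", "arguments": {"commands": [1,0,0,3,0]}}

```text
t: 8.97
tcp_pos: [0.5886, 0.1314, 0.0702]
ee_rot: [0.014, 0.106, 0.994, -0.004]
ft_force: [-4.8, -0.4, 22.9]
grip_width: 0.0007
```

>>> {"name": "play_rows", "arguments": {"commands": [1,0,0,-25,0,1,0,0,-30,0,1,-25,0,-10,0,1,-25,0,0,0,1,0,0,0,0]}}

```text
t: 9.38
tcp_pos: [0.6326, 0.1237, 0.1372]
ee_rot: [0.012, 0.104, 0.994, -0.004]
ft_force: [-0.2, 0.2, 0.4]
grip_width: 0.0011
```

```bash
python3 - <<'E'
from h import *
st();save("wrist","w11");print(robot.camera_model("wrist")["cam_to_world"])
E
```

```text
t 9.38 tcp [0.6326 0.1237 0.1372] F [-0.17  0.21  0.45] w 0.0011 q6 -1.35 yaw_y 78.0 tilt 1.41
[[ 0.20763914 -0.9356063  -0.28552904  0.55229389]
 [ 0.97819852  0.19749293  0.06421998  0.14134129]
 [-0.00369465 -0.29263867  0.95621596  0.33676623]
 [ 0.          0.          0.          1.        ]]
```

View pics/w11.png

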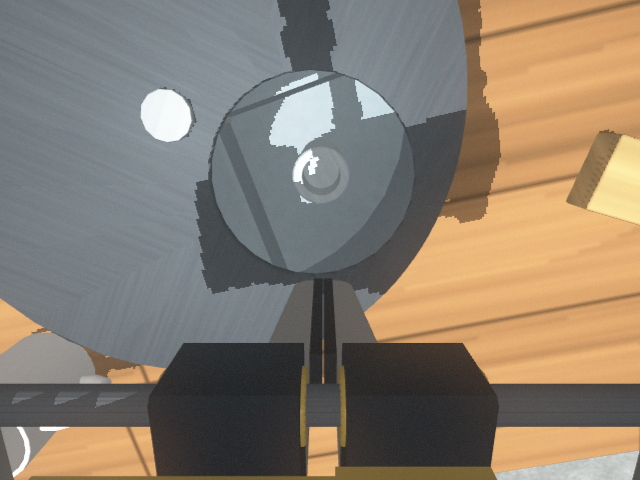

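```bash
python3 - <<'E'
from h import *
m=robot.camera_model("wrist")
im=cv2.imread("pics/w11_raw.png");cv2.imwrite("pics/w11c.png",cv2.resize(im[130:220,270:370],None,fx=7,fy=7,interpolation=cv2.INTER_CUBIC))
s,M=st()
P=p2w("wrist",(321,175),.1,m);print(P,P[:2]-pol(53,.08,0)[:2])
print("port",p2w("wrist",(312,170),.123,m),pol(53,.08,0))
print("hub",p2w("wrist",(166,115),.123,m),C)
print("diam",w2p("wrist",P+M[:,1]*.017,m)-w2p("wrist",P-M[:,1]*.017,m))
plan([[P[0],P[1],.115]])
E
```

```text
t 9.43 tcp [0.6309 0.1243 0.1368] F [-0.32  0.43 -0.4 ] w 0.0006 q6 -1.35 yaw_y 78.0 tilt 1.30
[0.58383225 0.1327448  0.1       ] [0.00018704 0.00285396]
port [0.57718378 0.1294486  0.123     ] [np.float64(0.5836452018521638), np.float64(0.12989084080378344), 0]
hub [0.53436777 0.06229858 0.123     ] [0.5355 0.066 ]
diam [[ 5.74876246e+01 -2.45538643e-02]]
t 9.43 tcp [0.6309 0.1243 0.1368] F [-0.32  0.43 -0.4 ] w 0.0006 q6 -1.35 yaw_y 78.0 tilt 1.30
[0.5838 0.1327 0.115 ] tool shift mm [48.3 -1.4 20.8]
```

View pics/w11c.png

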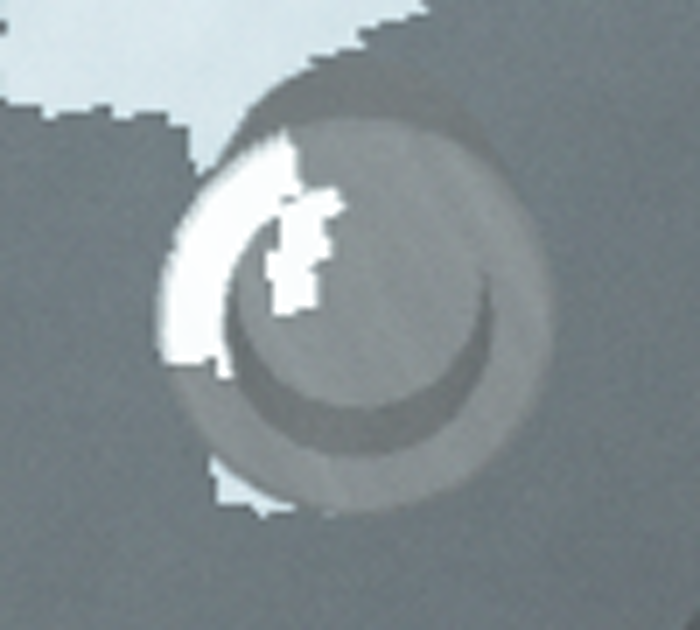

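>>> {"name": "play_rows", "arguments": {"commands": [-0.05,16,-0.5,4,0,-0.05,16,-0.5,5,0,-0.05,16,-0.5,5,0,-0.05,0,0,0,0,-0.05,0,0,0,0]}}

```text
t: 9.85
tcp_pos: [0.576, 0.1346, 0.1162]
ee_rot: [0.006, 0.104, 0.995, -0.004]
ft_force: [-0.1, 0.0, 0.2]
grip_width: 0.0317
```

```bash
python3 - <<'E'
from h import *
plan([[.5838,.1327,.115]])
save("wrist","w12"); save("side","s12",(250,350,190,265),8)
E
```

```text
t 9.85 tcp [0.576  0.1346 0.1162] F [-0.11  0.05  0.18] w 0.0317 q6 -1.33 yaw_y 78.1 tilt 0.82
[0.5838 0.1327 0.115 ] tool shift mm [-8.  -0.2  1.3]
```

View pics/w12.png

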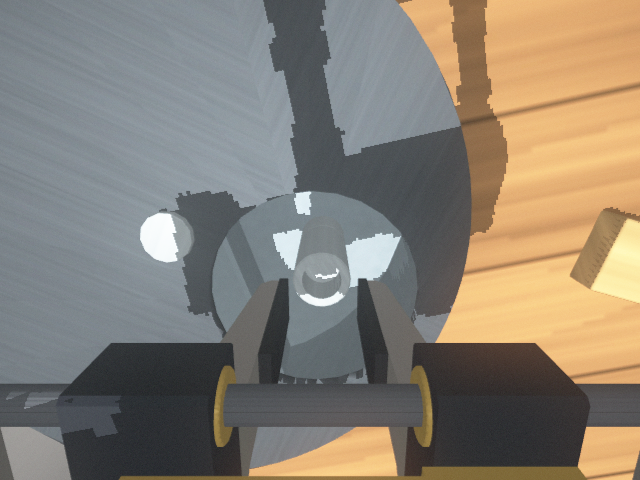

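View pics/s12.png

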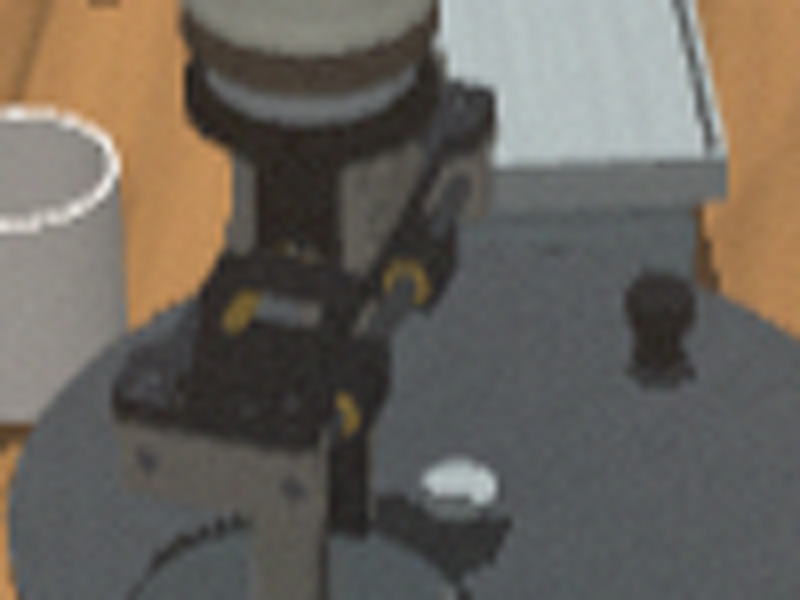

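```bash
python3 - <<'E'
from h import *
m=robot.camera_model("wrist")
P=p2w("wrist",(323,279),.1,m);print(P,"port",p2w("wrist",(315,287),.123,m))
plan([[P[0],P[1],.115],[P[0],P[1],.05]])
E
```

```text
[0.58625104 0.13205699 0.1       ] port [0.58065584 0.12903234 0.123     ]
t 9.95 tcp [0.5768 0.1344 0.1165] F [-0.44 -0.2  -0.1 ] w 0.0400 q6 -1.33 yaw_y 78.1 tilt 0.84
[0.5863 0.1321 0.115 ] tool shift mm [-9.8 -0.3  1.6]
[0.5863 0.1321 0.05  ] tool shift mm [ 0.9  0.4 65. ]
```

>>> {"name": "play_rows", "arguments": {"commands": [-0.1,-7,0,0,0,-0.1,0,0,0,0,-0.1,0,0,0,0,-0.1,0,0,0,0]}}

```text
t: 10.28
tcp_pos: [0.587, 0.1323, 0.1175]
ee_rot: [0.008, 0.104, 0.995, -0.003]
ft_force: [-0.5, 1.2, -0.0]
grip_width: 0.0502
```

```bash
python3 - <<'E'
from h import *
m=robot.camera_model("wrist")
st();save("wrist","w13")
E
```

```text
t 10.28 tcp [0.587  0.1323 0.1175] F [-0.54  1.16 -0.02] w 0.0502 q6 -1.33 yaw_y 78.0 tilt 0.98
```

View pics/w13.png

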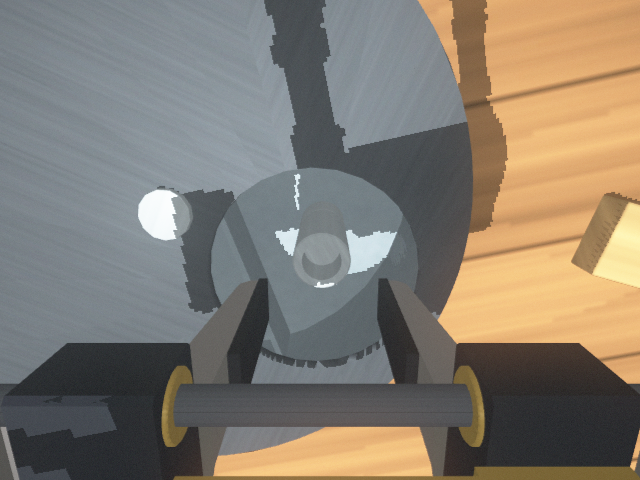

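>>> {"name": "play_rows", "arguments": {"commands": [-0.1,0.5,0,15,0,-0.1,0,0,15,0,-0.1,0,0,10,0]}}

```text
t: 10.58
tcp_pos: [0.5909, 0.1319, 0.0803]
ee_rot: [0.012, 0.104, 0.994, -0.003]
ft_force: [-0.7, -0.2, -0.0]
grip_width: 0.0507
```

```bash
python3 - <<'E'
from h import *
plan([[.5863,.1321,.048]])
save("wrist","w14")
E
```

```text
t 10.58 tcp [0.5909 0.1319 0.0803] F [-0.67 -0.17 -0.  ] w 0.0507 q6 -1.33 yaw_y 78.0 tilt 1.40
[0.5863 0.1321 0.048 ] tool shift mm [ 5.3 -0.7 32.1]
```

View pics/w14.png

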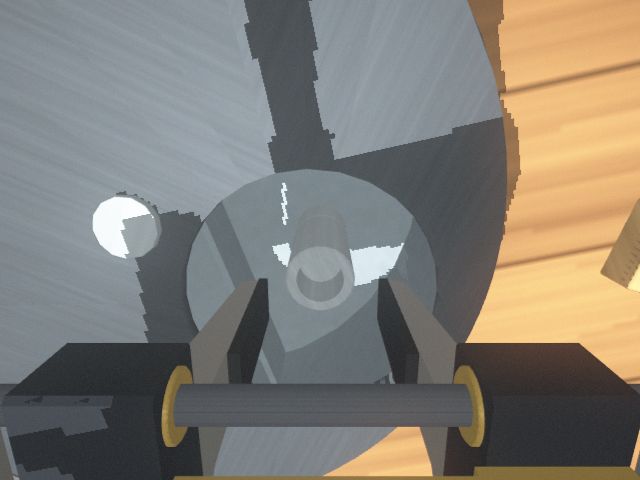

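```bash
python3 - <<'E'
from h import *
m=robot.camera_model("wrist")
P=p2w("wrist",(320.5,278),.1,m);print(P)
plan([[P[0],P[1],.048]])
E
```

```text
[0.58268808 0.1318043  0.1       ]
t 10.63 tcp [0.5894 0.1318 0.078 ] F [-1.08 -1.1  -0.89] w 0.0504 q6 -1.33 yaw_y 78.0 tilt 1.20
[0.5827 0.1318 0.048 ] tool shift mm [ 7.2 -1.3 29.9]
```

>>> {"name": "play_rows", "arguments": {"commands": [-0.1,6,-1,4,0,-0.1,2,0,8,0,-0.1,1,0,8,0,-0.1,1,0,6,0,-0.1,0,0,2,0]}}

```text
t: 11.05
tcp_pos: [0.5792, 0.1328, 0.0481]
ee_rot: [0.01, 0.105, 0.994, -0.003]
ft_force: [-0.5, 0.2, 0.4]
grip_width: 0.0508
```

```bash
python3 - <<'E'
from h import *
plan([[.5835,.1318,.048]])
save("wrist","w15")
E
```

```text
t 11.05 tcp [0.5792 0.1328 0.0481] F [-0.47  0.23  0.4 ] w 0.0508 q6 -1.33 yaw_y 78.0 tilt 1.22
[0.5835 0.1318 0.048 ] tool shift mm [-4.5 -0.1  0.2]
```

View pics/w15.png

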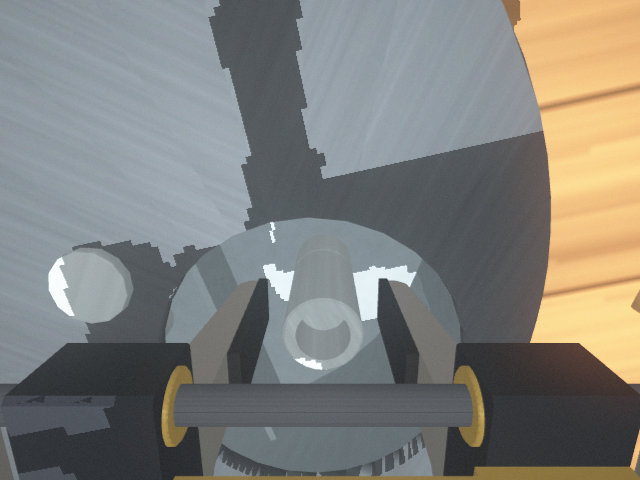

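```bash
python3 - <<'E'
from h import *
m=robot.camera_model("wrist")
s,M=st()
P=p2w("wrist",(323,333),.1,m);print(P,(P-s["tcp_pos"])@M*1000)
E
```

```text
t 11.10 tcp [0.5791 0.1328 0.048 ] F [-0.2   1.   -1.24] w 0.0504 q6 -1.33 yaw_y 78.0 tilt 1.21
[0.58468123 0.13145051 0.1       ] [ -6.8147294   -0.34197342 -51.90699923]
```

>>> {"name": "play_rows", "arguments": {"commands": [-0.1,-5,0,0,0,1,0,0,0,0,1,0,0,0,0,1,0,0,0,0,1,0,0,0,0,1,0,0,0,0], "squeeze": 30}}

```text
t: 11.6
tcp_pos: [0.5856, 0.1316, 0.049]
ee_rot: [0.011, 0.105, 0.994, -0.003]
ft_force: [0.8, -0.4, -1.2]
grip_width: 0.0337
```

```bash
python3 - <<'E'
from h import *
st()
save("wrist","w16")
E
```

```text
t 11.60 tcp [0.5856 0.1316 0.049 ] F [ 0.76 -0.38 -1.18] w 0.0337 q6 -1.33 yaw_y 78.0 tilt 1.29
```

View pics/w16.png

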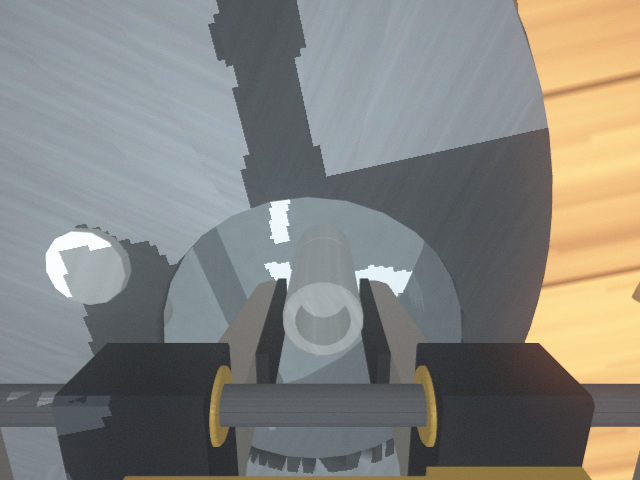

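>>> {"name": "play_rows", "arguments": {"commands": [1,0,0,-8,0,1,0,0,-15,0,1,0,0,-20,0,1,0,0,-25,0,1,0,0,-25,0,1,0,0,-25,0,1,0,0,-25,0,1,0,0,-15,0,1,0,0,0,0,1,0,0,0,0,1,0,0,0,0]}}

```text
t: 12.57
tcp_pos: [0.5736, 0.133, 0.2067]
ee_rot: [0.0, 0.104, 0.995, -0.004]
ft_force: [-0.1, -0.8, -4.6]
grip_width: 0.0332
```

```bash
python3 - <<'E'
from h import *
st()
sc=np.array([[.6022,-.1969],[.6298,-.3633],[.4842,-.3874],[.4538,-.2197]]);print(sc.mean(0),np.linalg.norm(sc-np.roll(sc,1,0),axis=1))
x0,y0=400,185
im=cv2.imread("pics/top0.png")
cv2.imwrite("pics/scale.png",cv2.resize(im[185:275,395:495],None,fx=6,fy=6,interpolation=cv2.INTER_CUBIC))
save("wrist","w17");save("side","s17",(220,400,130,310),3)
E
```

```text
t 12.57 tcp [0.5736 0.133  0.2067] F [-0.13 -0.76 -4.65] w 0.0332 q6 -1.33 yaw_y 78.0 tilt 0.50
[ 0.5425   -0.291825] [0.15014127 0.16867341 0.14758106 0.17043312]
```

View pics/s17.png

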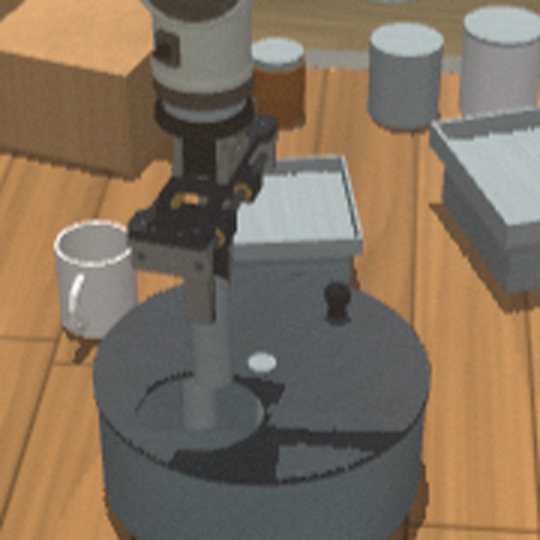

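View pics/scale.png

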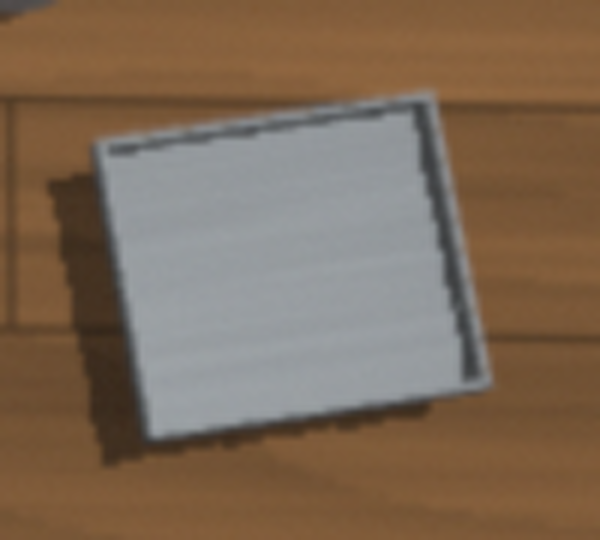

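View pics/w17.png

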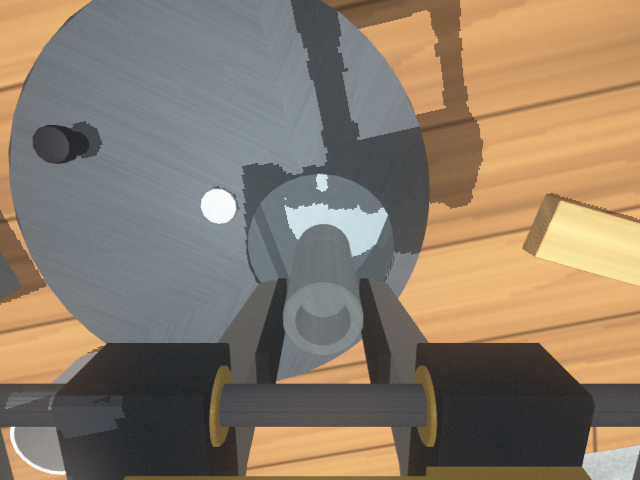

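>>> {"name": "play_rows", "arguments": {"commands": [1,-2,-12,-1,0,1,-3.5,-24,-1,0,1,-4,-30,0,0,1,-4,-30,0,0,1,-4,-30,0,0,1,-4,-30,0,0,1,-4,-30,0,0,1,-4,-30,0,0,1,-4,-30,0,0,1,-4,-30,0,0,1,-4,-30,0,0,1,-4,-30,0,0,1,-4,-20,0,0,1,-2,-12,0,0,1,0,0,0,0,1,0,0,0,0]}}

```text
t: 14.0
tcp_pos: [0.5298, -0.2611, 0.1891]
ee_rot: [-0.019, 0.105, 0.994, -0.002]
ft_force: [-0.1, 0.5, -4.8]
grip_width: 0.0333
```

```bash
python3 - <<'E'
from h import *
plan([[.5425,-.2918,.2],[.5425,-.2918,.11]])
save("wrist","w18")
E
```

```text
t 14.00 tcp [ 0.5298 -0.2611  0.1891] F [-0.1   0.55 -4.79] w 0.0333 q6 -2.01 yaw_y 78.0 tilt 2.14
[ 0.5425 -0.2918  0.2   ] tool shift mm [-18.4 -27.4 -11.4]
[ 0.5425 -0.2918  0.11  ] tool shift mm [-3.3  0.7 89.9]
```

View pics/w18.png

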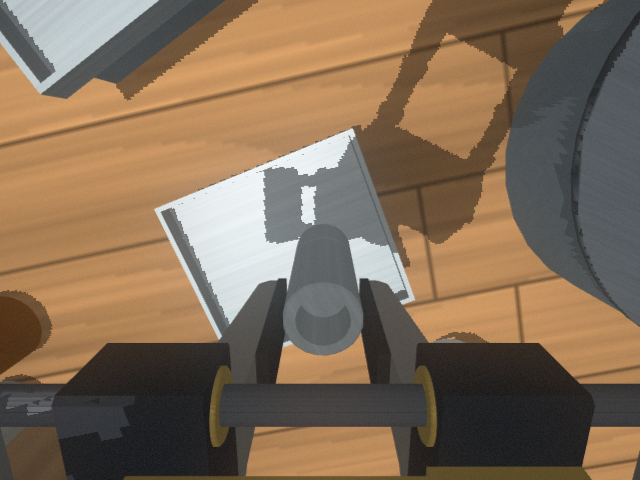

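>>> {"name": "play_rows", "arguments": {"commands": [1,-8,-13,0,0,1,-8,-12,0,0,1,0,0,0,0,1,0,0,15,0,1,0,0,20,0,1,0,0,20,0,1,0,0,8,0,1,0,0,0,0]}}

```text
t: 14.72
tcp_pos: [0.5401, -0.277, 0.1242]
ee_rot: [-0.019, 0.098, 0.995, 0.0]
ft_force: [-0.6, 0.3, -5.7]
grip_width: 0.0332
```

```bash
python3 - <<'E'
from h import *
plan([[.5425,-.2918,.11]])
save("wrist","w19");save("side","s19",(260,370,150,240),7)
E
```

```text
t 14.72 tcp [ 0.5401 -0.277   0.1242] F [-0.57  0.33 -5.72] w 0.0332 q6 -2.03 yaw_y 78.7 tilt 2.15
[ 0.5425 -0.2918  0.11  ] tool shift mm [ -5.8 -14.   14.1]
```

View pics/s19.png

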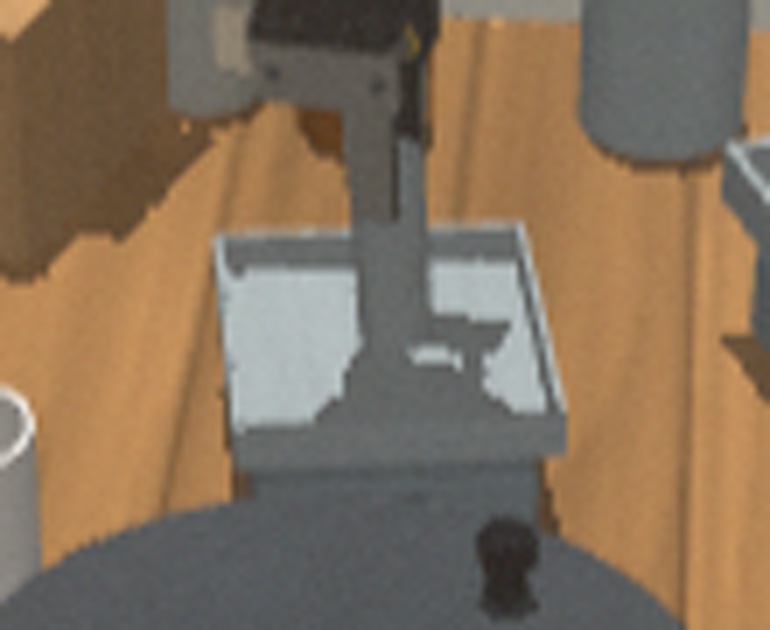

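View pics/w19.png

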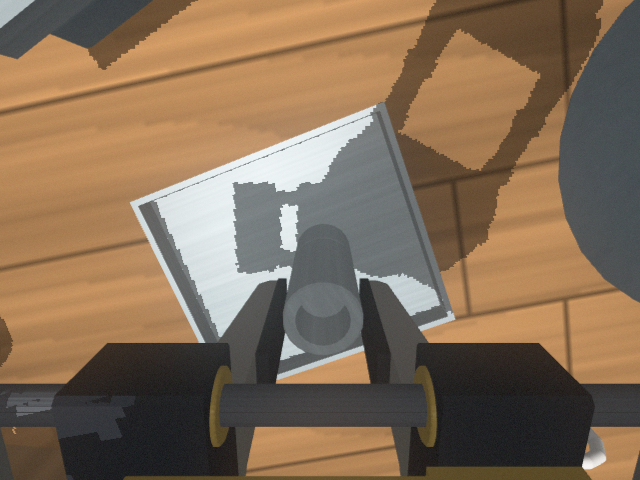

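>>> {"name": "play_rows", "arguments": {"commands": [1,-4,-9,0,0,1,-1,-4,0,0,1,0,0,6,0,1,0,0,5,0,1,0,0,2,0,1,0,0,0,0]}}

```text
t: 15.32
tcp_pos: [0.5463, -0.2956, 0.1179]
ee_rot: [-0.013, 0.098, 0.995, -0.003]
ft_force: [-0.0, 0.0, -4.9]
grip_width: 0.0335
```

```bash
python3 - <<'E'
from h import *
plan([[.5425,-.2918,.103]])
E
```

```text
t 15.32 tcp [ 0.5463 -0.2956  0.1179] F [-0.    0.03 -4.9 ] w 0.0335 q6 -2.05 yaw_y 78.7 tilt 1.59
[ 0.5425 -0.2918  0.103 ] tool shift mm [ 4.1  3.1 15. ]
```

>>> {"name": "play_rows", "arguments": {"commands": [1,1,1,5,0,1,0,0,4,0,1,0,0,2,0,1,0,0,2,0]}}

```text
t: 15.65
tcp_pos: [0.5449, -0.2941, 0.1037]
ee_rot: [-0.013, 0.098, 0.995, -0.003]
ft_force: [-0.6, 0.3, -4.8]
grip_width: 0.0333
```

>>> {"name": "play_rows", "arguments": {"commands": [1,0,0,1.5,0,1,0,0,1,0]}}

```text
t: 15.82
tcp_pos: [0.545, -0.2942, 0.1012]
ee_rot: [-0.013, 0.098, 0.995, -0.003]
ft_force: [-0.1, 1.0, -1.6]
grip_width: 0.0332
```

>>> {"name": "play_rows", "arguments": {"commands": [1,0,0,1,0]}}

```text
t: 15.9
tcp_pos: [0.5452, -0.2943, 0.1007]
ee_rot: [-0.013, 0.098, 0.995, -0.004]
ft_force: [-1.3, 0.6, -1.2]
grip_width: 0.033
```

>>> {"name": "play_rows", "arguments": {"commands": [1,0,0,0.5,0,0.1,0,0,0,0,-0.2,0,0,0,0,-0.2,0,0,0,0,-0.2,0,0,0,0]}}

```text
t: 16.32
tcp_pos: [0.5475, -0.2961, 0.1038]
ee_rot: [-0.01, 0.098, 0.995, -0.006]
ft_force: [-0.4, 0.1, 0.5]
grip_width: 0.0549
```

```bash
python3 - <<'E'
from h import *
st()
save("wrist","w20");save("side","s20",(260,370,150,240),7)
E
```

```text
t 16.32 tcp [ 0.5475 -0.2961  0.1038] F [-0.38  0.1   0.47] w 0.0549 q6 -2.05 yaw_y 78.7 tilt 1.32
```

View pics/w20.png

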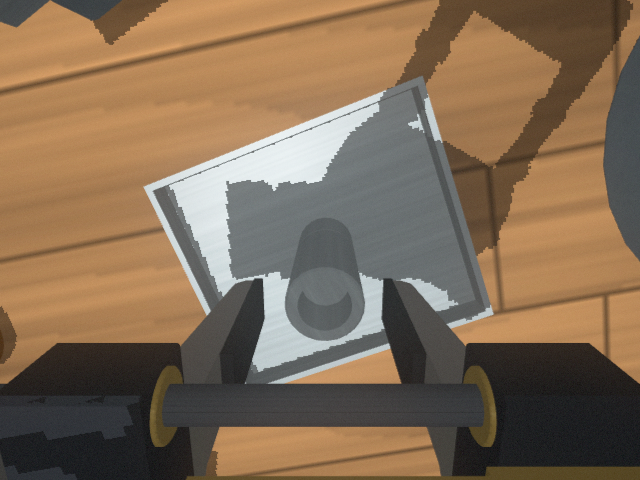

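View pics/s20.png

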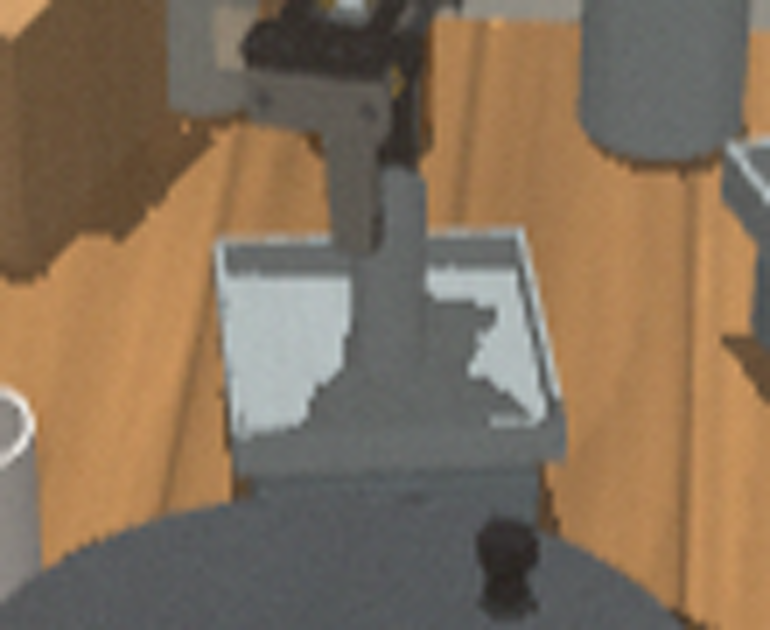

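Released and standing. Retreat straight up, opening further first for clearance.

>>> {"name": "play_rows", "arguments": {"commands": [-0.4,0,0,0,0,-0.4,0,0,-8,0,-0.4,0,0,-15,0,-0.4,0,0,-25,0,-0.4,0,0,-30,0,-0.4,0,0,-30,0,-0.4,20,0,-20,0,-0.4,30,0,0,0,-0.4,0,0,0,0,-0.4,0,0,0,0,-0.4,0,0,0,0,-0.4,0,0,0,0]}}

```text
t: 17.42
tcp_pos: [0.4994, -0.284, 0.242]
ee_rot: [-0.011, 0.098, 0.995, -0.005]
ft_force: [-1.0, 0.5, -0.2]
grip_width: 0.0646
```

```bash
python3 - <<'E'
from h import *
st()
save("side","s21");save("top","t21")
E
```

```text
t 17.42 tcp [ 0.4994 -0.284   0.242 ] F [-1.01  0.49 -0.15] w 0.0646 q6 -2.09 yaw_y 78.7 tilt 1.36
```

View pics/s21.png

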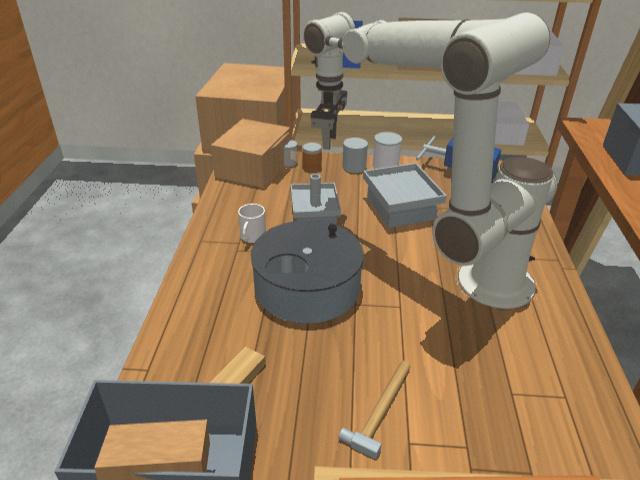

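View pics/t21.png

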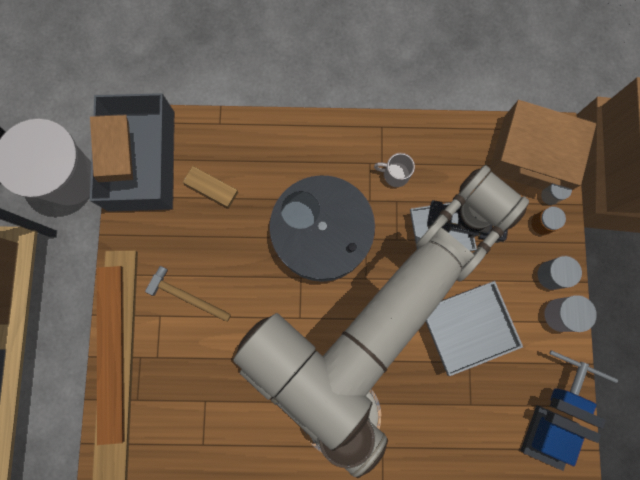

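The side view shows the socket standing in the small scale's tray at about (315,187). The mug, hammer and offcut haven't moved, the port over bay 2 looks empty, and the arm is clear.

```bash
python3 -c "
from plant import robot
print(robot.job_done())"
```

```text
the job is handed in; nothing more can be done
None
```

The long socket was in bay 2. It now stands upright in the tray of the smaller scale, and the job was handed in about 17.4 s into the 72 s. No verdict was reported.

**What I did:**
- I turned the lid anticlockwise with the closed fingers pushing on the edge of the opening.
- At bay 1 I did not feel with the fingers. The wrist picture showed a ring about 59.6 px across, which fits a short socket (59.4 px expected, 70.8 px for the long one).
- At bay 2 I felt the top of the socket at about 100 mm, with about 25 N of push, so that was the long one. I did not open bay 3.
- I gripped it at 33.7 mm and lifted it straight out. The wrist force was about 4.7 N, as expected for its weight.
- I set it down in 1–2 mm steps until it was mostly carried by the tray, then let go.

**Last checks:** Pictures show the socket standing in the tray, and the mug, hammer and offcut where they were at the start. The wrist force was about 1 N after I backed away.

**What disagreed:**
- The fingertips ended about 30 mm behind the stated TCP. My first pass with the fingers therefore went over the lid without turning it, and finding the lid's surface pressed on it with about 16 N. I corrected for this afterwards.
- The tool tilted by up to about 2° during the moves.
- I never measured the forces on the tin and scale directly, and I did not look at the two short sockets again after the lift.

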